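# Hang the gauge plate on the angle plate's twin pins

## Robot

A 6-joint arm with a two-finger parallel gripper is mounted at the origin on the work surface. World frame = base frame: x ahead of the robot, y to its left, z up, the work surface at z = 0. Lengths are in m, angles in degrees, forces in N, time in s.
With the tool pointing down it reaches from about 0.35 to 0.875 m from the base axis. Payload 4.2 kg.
Tool frame: the origin (TCP) lies midway between the tips of the shut fingers; the grasp point (between the pads) lies 19 mm behind it (hold_point_z is the z of the grasp point in the tool frame, in m); z points along the fingers, y is the direction in which the jaws open and shut (so a half turn about z gives the same grasp; the last joint's range is limited). The gripper opens to 87 mm and grips with 3 to 60 N. Pads are 19 mm wide; open, the fingers measure 117 mm over their backs; the gripper's body (75 mm by 190 mm) begins 51 mm behind the grasp point.
Start: joints at [-55.313, 22.042, 0.453, 0, -68.411, -14.817], TCP at [0.212, -0.588, 0.223] pointing down, gripper open.
Joint ranges: [-179.83, 179.83], [-69.29, 118.12], [-61.27, 80.66], [-181.25, 117.63], [-171.15, -9.14], [-177.46, 177.46]. Speed limits (degrees/s): [159.86, 159.86, 180, 180, 180, 180].

## Interface

Orientations are given as a 3x3 rotation matrix whose columns are the frame's x, y, z axes.
In Python, from station import * gives the robot as it stands. The module is installed in compiled form; this text tells all that it offers.
- The arm moves only by the tool jog_arm, never from a script. Its argument "moves" is a list of rows, each a list of 7 numbers: the closure, from -1 (fully open) to 1 (shut), then the shift along the tool's x, y, z in m, then the turn, a rotation vector about the tool's x, y, z in rad. In form: [[gripper, x, y, z, wx, wy, wz], ...]. A call has exactly 10 rows; each row is the pose to reach, as a shift and turn from the pose commanded when the call began, along the tool's axes at that moment; what a row does not reach only later rows make up. A row lasts 1/12 s, in which the tool goes at most 41.7 mm and 7.16 degrees, less where a joint would pass 70% of its speed; a pose out of reach is approached as far as the arm can. A call with a gripper value outside its range is refused whole. The fingers move at their own pace and stop on an object; the grip force is fixed at half the most. Time passes only in rows, so rows that repeat a pose let the fingers close, or fill a call up. It gives the time, the measured TCP pose, the force and the opening at its end, in the units of the state.
- sense(): the state, without advancing time (a new reading comes with each control period).
- capture(name): name is "scene" or "top" or "wrist"; returns a dict with "frame" (400x640x3 uint8, red, green, blue), "fov_y" (degrees; the focal length in pixels is half the picture's height over the tangent of half this angle, whatever the lens; pixels are square), "cx", "cy" (the principal point, pixels), "world_from_camera" (4x4, takes a point from camera to world coordinates). Camera axes: x right, y down, z forward; pixel columns grow to the right and rows downward; lengths in m; the calibration is good to about 2 mm. A picture is of the moment at which its call begins. There is no depth.
- finish_job(): hands the job in, once; it reports no verdict.
The state is a dict: "time_s": time; "joints": joint angles; "joint_velocities": joint speeds; "effort": joint torques, N m; "tcp_pos": TCP position; "ee_rot": TCP orientation; "wrist_force": force on the tool from outside, world axes, zero at the start; "moment": the same for the moment, N m; "gripper_width": opening from 0.0 (shut) to 1.0 (fully open).
Only numpy, scipy, OpenCV 4.12 (cv2) and the standard library are available. Lean on these libraries where they do the work, as an engineer would, in place of code of your own. Each camera call takes 0.05 s, during which the arm holds its last target.

## Task

Take the wide gauge plate with the two holes out of the wooden rack and hang it by both holes on the two dowel pins of the angle plate, pushed fully home so that it hangs level and flush against the upright face. Feel it onto the pins gently, never forcing it against the pins or the face, and leave the other instruments where they are.

Things in the scene. Friction and masses are not known exactly. Their poses are not given: they have to be found in the camera images.
- gauge_plate: bare aluminium plate standing on edge in one of the rack's two slots: 160 mm wide, 120 mm high, 8 mm thick, about 0.4 kg. Origin: middle of its bottom edge, mid-thickness; x across its thickness, y along its width, z up. Two through holes of 12 mm centred at y = -50 and +50, z = 65 mm. A notch 60 mm wide and 15 mm high in the middle of the bottom edge. Both faces are alike.
- plate_top (a point): middle of the gauge plate's top edge (120 mm above its origin, axes as the plate's): pinch it here from above, the jaws across the 8 mm thickness.
- angle_plate: grey cast-iron angle plate fixed on the black granite. Origin: on the granite's top, at the middle of the foot of the upright working face; the face is the plane x = 0 and looks along -x; y runs along it, z up. Upright 160 mm wide, 130 high, 22 thick; foot and webs lie behind it (to x = +112 mm). The hung plate's bottom edge is 44 mm above the granite, its top 34 mm above the upright.
- slot_mid (a point): middle of the T-slot in that face (z = 110 mm, axes as the angle plate's). A bar in the slot holds two horizontal dowel pins, 10 mm thick, 100 mm apart, standing 30 mm out along -x (last 1.5 mm tapered to 7.6 mm). It is clamped by hand: the pins' midpoint lies anywhere from y = -16 to +16 mm of this point, unmeasured, to be found by sight or feel; it will not slide below 80 N.
- rack: fixed wooden rack, 140 mm (x) by 130 mm (y), 42 mm high, on the granite. Origin: middle of its underside. Two slots along its y, 11 mm wide, 30 mm deep (floor 12 mm up), centred at x = -35 and +35 mm; each holds one plate upright, the gauge plate in either one.
- short_plate: bystander in the rack's other slot: aluminium plate 100 by 100 by 8 mm with one central hole of 30 mm. Origin: middle of its bottom edge.
- v_block: bystander: steel V-block, 60 x 45 x 50 mm, on the granite. Origin: middle of its underside.
- ring_gauge: bystander: steel ring gauge, 64 mm across, 22 mm high, lying on the granite. Origin: middle of its underside.
- parallel: bystander: dark steel parallel bar 150 x 12 x 30 mm standing on its narrow side on the granite. Origin: middle of its underside.
- micrometer: bystander: micrometer lying on the granite, about 165 x 55 mm, 18 mm high. Origin: near the centre of its bow.
- square_cylinder: bystander: steel cylinder square, 60 mm across, 120 mm high, on the granite. Origin: middle of its underside.
- gauge_block_case: bystander: dark wooden tray of gauge blocks, 100 x 160 x 32 mm, on the bench left of the granite. Origin: middle of its underside.
- height_gauge: bystander, fixed: digital height gauge, base 90 x 60 mm, 340 mm tall, in the far right corner of the granite. Origin: middle of its underside. The granite is 500 x 800 mm, its top 80 mm above the bench.
Mind the look-alikes: they are no part of the job. Leave any blue look-alike of the gauge_plate alone.

How it is judged (in metres and radians):
At the end, for the whole second after the job is handed in: the gauge plate, released and still, hangs by both holes on both pins: its near face within 2.5 mm of the angle plate's upright face and parallel to it within 2 degrees, level within 2 degrees, its bottom edge 41 to 47 mm above the granite, its middle within 20 mm of the middle of the angle plate (x of gauge_plate in the frame of angle_plate between -0.0065 and 0 m and z of gauge_plate in the frame of angle_plate between 0.041 and 0.047 m and y of gauge_plate in the frame of angle_plate between -0.02 and 0.02 m and angle between the x axis of gauge_plate and the x axis of angle_plate, either way round below 0.035 rad and angle between gauge_plate's own z axis and vertical below 0.035 rad and linear speed of gauge_plate below 0.01 m/s); the robot touches nothing.
It fails at once if the gauge plate is pressed against the pins or the angle plate with more than 25 N (contact force between gauge_plate and angle_plate above 25 N).
It fails at once if the short plate is taken from its slot or shifted by more than 15 mm (distance of short_plate from where it was at the start of the episode above 0.015 m).
It fails at once if a bystander is shifted by more than 15 mm (distance of any of v_block, ring_gauge, parallel, micrometer, square_cylinder, gauge_block_case from where it was at the start of the episode above 0.015 m).
It also fails if it takes over 67 s, if anything falls off the work surface, if the arm or the gripper's body presses on something with over 40 N, if the wrist force passes 120 N, or if a joint passes its speed limit or range.

## Working session

There is one attempt and no reset: what is moved stays moved. The work goes in short steps, Python scripts to look and compute and a tool call to move; the robot and the scene stay as the last step left them, time stands still between calls to the robot, and variables do not carry over. Pictures are saved under pics/ and viewed, and the job is handed in when it is done.

Besides the shell and the picture viewer there is one more tool, called after "Emit:" as name([rows], argument=value, ...), one row to a line, values as JSON. jog_arm: Moves the arm, as the interface text tells. Its arguments: {"type":"object","properties":{"moves":{"type":"array"}},"required":["moves"]}

```bash
ls; mkdir -p pics; python3 - <<'E'
from station import *
import cv2, numpy as np, pickle
s=sense(); print({k:np.round(v,4).tolist() for k,v in s.items()})
for n in ["scene","top","wrist"]:
    c=capture(n); cv2.imwrite(f"pics/{n}0.png",c["frame"][:,:,::-1]); pickle.dump(c,open(f"pics/{n}0.pkl","wb"))
    print(n,c["fov_y"],c["cx"],c["cy"],np.round(c["world_from_camera"],4).tolist())
E
```

```text
pics
{'time_s': 0.0, 'joints': [-55.3146, 22.0897, 0.3786, -0.0284, -68.4111, -14.8166], 'joint_velocities': [-0.0604, -0.0531, 0.0338, 0.0606, -0.1345, -0.0874], 'effort': [0.0002, -39.066, 18.7407, 4.2197, 0.0111, -0.0002], 'tcp_pos': [0.2122, -0.5872, 0.2215], 'ee_rot': [[-0.9405, -0.3397, -0.0008], [-0.3397, 0.9405, 0.002], [0.0001, 0.0022, -1.0]], 'wrist_force': [0.571, 0.3809, -0.6402], 'moment': [-0.0168, -0.0375, -0.0174], 'gripper_width': 1.0009}
scene 51.87267947966984 325.1328468177927 204.75072522915272 [[0.0659, 0.719, -0.6919, 1.3416], [0.9976, -0.0611, 0.0315, 0.0416], [-0.0196, -0.6924, -0.7213, 1.0525], [0.0, 0.0, 0.0, 1.0]]
top 42.62518221479996 321.5687013009289 202.10718723091367 [[0.0063, -0.9922, 0.1244, 0.2627], [-1.0, -0.0069, -0.004, 0.0761], [0.0049, -0.1244, -0.9922, 1.8011], [0.0, 0.0, 0.0, 1.0]]
wrist 70.69209342337676 315.7230510691915 200.88783724104678 [[-0.3402, 0.9112, 0.2324, 0.1481], [0.9404, 0.3292, 0.0859, -0.6106], [0.0018, 0.2477, -0.9688, 0.384], [0.0, 0.0, 0.0, 1.0]]
```

View pics/scene0.png

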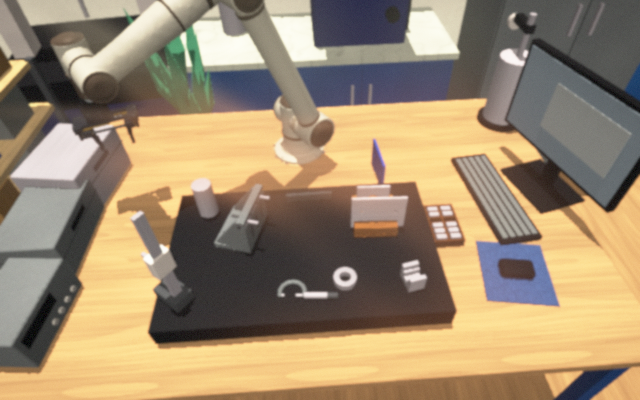

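View pics/top0.png

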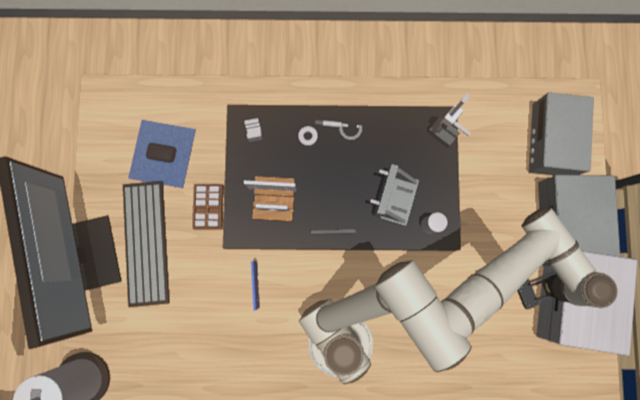

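View pics/wrist0.png

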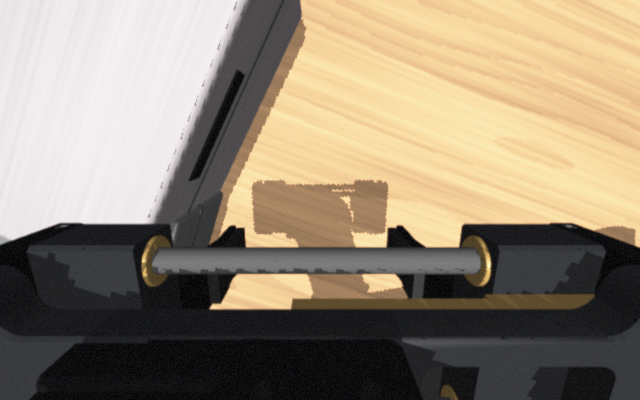

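```bash
python3 - <<'E'
import cv2
t=cv2.imread("pics/top0.png"); s=cv2.imread("pics/scene0.png")
cv2.imwrite("pics/c1.png",cv2.resize(t[160:235,230:310],None,fx=8,fy=8,interpolation=cv2.INTER_CUBIC)[:600])
cv2.imwrite("pics/c2.png",cv2.resize(t[150:240,355:455],None,fx=6.6,fy=6.6,interpolation=cv2.INTER_CUBIC)[:600])
cv2.imwrite("pics/c3.png",cv2.resize(s[170:260,200:420],None,fx=3.6,fy=3.6,interpolation=cv2.INTER_CUBIC)[:600])
E
```

```text
(no output)
```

View pics/c1.png

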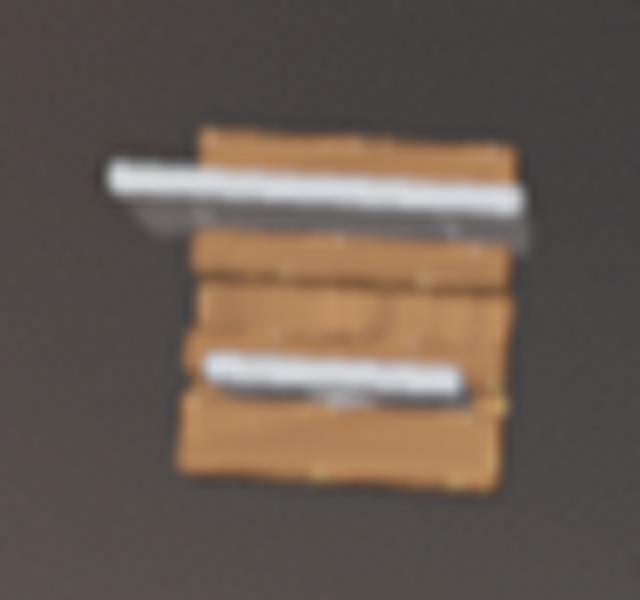

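View pics/c2.png

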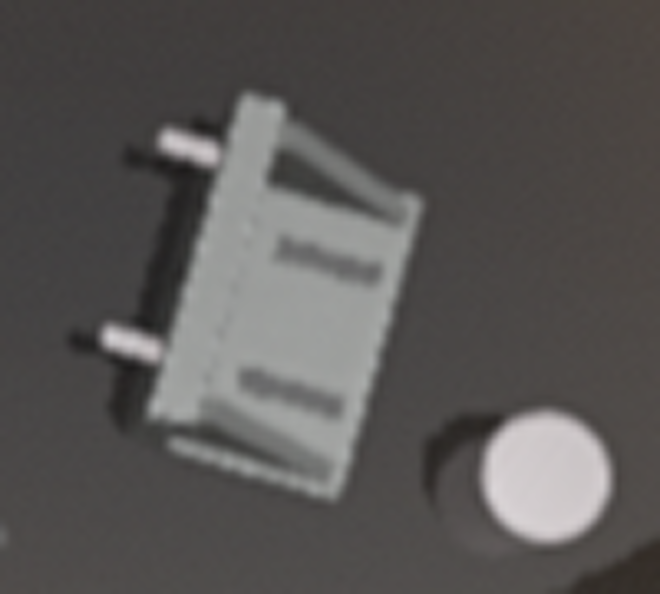

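View pics/c3.png

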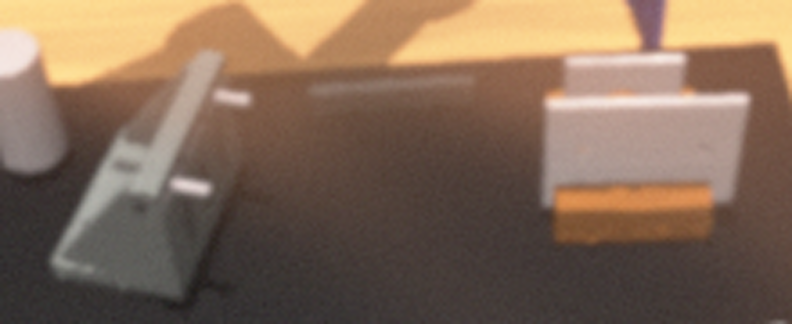

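```bash
cat > h.py <<'E'
import numpy as np, pickle, cv2
def load(n): return pickle.load(open(f"pics/{n}.pkl","rb"))
def ray(c,u,v):
    f=200/np.tan(np.radians(c["fov_y"]/2)); T=np.array(c["world_from_camera"])
    return T[:3,3], T[:3,:3]@np.array([(u-c["cx"])/f,(v-c["cy"])/f,1.])
def atz(c,u,v,z):
    o,d=ray(c,u,v); return o+d*(z-o[2])/d[2]
def proj(c,p):
    f=200/np.tan(np.radians(c["fov_y"]/2)); T=np.array(c["world_from_camera"])
    q=T[:3,:3].T@(np.asarray(p)-T[:3,3]); return np.array([c["cx"]+f*q[0]/q[2],c["cy"]+f*q[1]/q[2]])
def snap(name,out):
    from station import capture
    c=capture(name); cv2.imwrite(f"pics/{out}.png",c["frame"][:,:,::-1]); pickle.dump(c,open(f"pics/{out}.pkl","wb")); return c
E
python3 - <<'E'
from h import *
c=load("top0")
def p1(u,v): return ((u+.5)/8-.5+230,(v+.5)/8-.5+160)
def p2(u,v): return ((u+.5)/6.6-.5+355,(v+.5)/6.6-.5+150)
for n,(u,v),z in [("plL",p1(108,178),.212),("plR",p1(525,200),.212),("shL",p1(203,368),.192),("shR",p1(463,382),.192)]:
    print(n,np.round(atz(c,u,v,z),4), (u,v))
for n,(u,v),z in [("faceFar",p2(243,93),.21),("faceNear",p2(148,415),.21),("backFar",p2(287,103),.21),("backNear",p2(192,422),.21),("tipFar",p2(160,138),.19),("tipNear",p2(103,334),.19),("cyl",p2(546,477),.2)]:
    print(n,np.round(atz(c,u,v,z),4))
print("hg base",atz(c,445,130,.1),atz(c,465,97,.42)) 
E
```

```text
plL [0.5244 0.3164 0.212 ] (243.0625, 181.8125)
plR [0.5168 0.1528 0.212 ] (295.1875, 184.5625)
shL [0.4519 0.28   0.192 ] (254.9375, 205.5625)
shR [0.4471 0.1773 0.192 ] (287.4375, 207.3125)
faceFar [ 0.5861 -0.1502  0.21  ]
faceNear [ 0.4308 -0.1036  0.21  ]
backFar [ 0.5814 -0.1712  0.21  ]
backNear [ 0.4276 -0.1244  0.21  ]
tipFar [ 0.5677 -0.1126  0.19  ]
tipNear [ 0.4719 -0.0845  0.19  ]
cyl [ 0.4035 -0.2937  0.2   ]
hg base [ 0.72656253 -0.34994315  0.1       ] [ 0.73423438 -0.3279135   0.42      ]
```

Candidates: the far, wide bare plate in the rack at top-view pixel (270,184), about 164 mm across; the near, narrow plate in the rack at (271,207), about 103 mm across, which is the short plate; and the blue plate on the bench at (255,284). The close crop shows the far one is the 160 mm bare plate overhanging the rack, so I choose that. I'll go past the angle plate first for a wrist view of the pins.

Emit:
jog_arm([
  [-1, 0, 0, -0.03, 0, 0, -0.1],
  [-1, -0.01, 0.01, -0.06, 0, 0, -0.22],
  [-1, -0.03, 0.03, -0.08, 0, 0, -0.34],
  [-1, -0.055, 0.055, -0.08, 0, 0, -0.46],
  [-1, -0.08, 0.08, -0.08, 0, 0, -0.58],
  [-1, -0.105, 0.105, -0.08, 0, 0, -0.7],
  [-1, -0.13, 0.13, -0.08, 0, 0, -0.82],
  [-1, -0.155, 0.155, -0.08, 0, 0, -0.94],
  [-1, -0.18, 0.18, -0.08, 0, 0, -1.06],
  [-1, -0.2, 0.2, -0.08, 0, 0, -1.18],
])

```text
time_s: 0.98
tcp_pos: [0.3328, -0.3295, 0.3025]
ee_rot: [[-0.037, -0.999, 0.0], [-0.999, 0.037, 0.0], [-0.0, -0.0, -1.0]]
wrist_force: [0.1, -1.0, -0.4]
gripper_width: 1.002
```

```bash
cat >> h.py <<'E'
def goal(p,yaw,show=True):
    """shift & turn in tool axes (from measured pose, tilt ignored) to TCP p, tool x at yaw deg (tool down)"""
    from station import sense
    from scipy.spatial.transform import Rotation as R
    s=sense(); Rm=np.array(s["ee_rot"]); t=np.array(s["tcp_pos"]); a=np.radians(yaw)
    G=np.array([[np.cos(a),np.sin(a),0],[np.sin(a),-np.cos(a),0],[0,0,-1]])
    d=Rm.T@(np.asarray(p)-t); w=R.from_matrix(Rm.T@G).as_rotvec()
    print("t",round(s["time_s"],2),"tcp",np.round(t,4),"yaw",round(np.degrees(np.arctan2(Rm[1,0],Rm[0,0])),2),"q",np.round(s["joints"],1),"F",np.round(s["wrist_force"],2),"M",np.round(s["moment"],3),"w",round(float(s["gripper_width"]),3))
    print("shift",np.round(d,4),"turn",np.round(w,4))
E
python3 -c "
from h import *
goal([.453,-.079,.30],-16.5)"
```

```text
t 0.98 tcp [ 0.3328 -0.3295  0.3025] yaw -92.14 q [-24.8   3.5 -12.4  -0.  -74.1  22.7] F [ 0.14 -1.05 -0.44] M [0.018 0.097 0.025] w 1.002
shift [-0.2549 -0.1107  0.0026] turn [-4.0000e-04  3.0000e-04 -1.3202e+00]
```

Emit:
jog_arm([
  [-1, -0.03, -0.012, 0, 0, 0, -0.12],
  [-1, -0.06, -0.025, 0, 0, 0, -0.24],
  [-1, -0.09, -0.04, 0, 0, 0, -0.36],
  [-1, -0.12, -0.05, 0, 0, 0, -0.48],
  [-1, -0.15, -0.065, 0, 0, 0, -0.6],
  [-1, -0.18, -0.08, 0, 0, 0, -0.72],
  [-1, -0.21, -0.09, 0, 0, 0, -0.84],
  [-1, -0.235, -0.1, 0, 0, 0, -0.96],
  [-1, -0.25, -0.11, 0, 0, 0, -1.08],
  [-1, -0.255, -0.11, 0, 0, 0, -1.2],
])

```text
time_s: 1.82
tcp_pos: [0.455, -0.0796, 0.3021]
ee_rot: [[0.919, -0.395, -0.0], [-0.395, -0.919, 0.0], [-0.0, -0.0, -1.0]]
wrist_force: [0.1, -1.0, 1.3]
gripper_width: 1.002
```

Emit:
jog_arm([
  [-1, 0, 0, 0, 0, 0, -0.12],
  [-1, 0, 0, 0, 0, 0, -0.12],
  [-1, 0, 0, 0, 0, 0, -0.12],
  [-1, 0, 0, 0, 0, 0, -0.12],
  [-1, 0, 0, 0, 0, 0, -0.12],
  [-1, 0, 0, 0, 0, 0, -0.12],
  [-1, 0, 0, 0, 0, 0, -0.12],
  [-1, 0, 0, 0, 0, 0, -0.12],
  [-1, 0, 0, 0, 0, 0, -0.12],
  [-1, 0, 0, 0, 0, 0, -0.12],
])

```text
time_s: 2.65
tcp_pos: [0.4537, -0.0818, 0.3026]
ee_rot: [[0.957, -0.291, 0.0], [-0.291, -0.957, -0.0], [0.0, -0.0, -1.0]]
wrist_force: [0.4, 0.3, -0.1]
gripper_width: 1.003
```

```bash
python3 -c "
from h import *
goal([.5206,.2346,.30],-92.7)
c=snap('wrist','w1'); print(np.round(c['world_from_camera'],4))
goal([.5206,.2346,.30],-92.7)
"
```

```text
t 2.65 tcp [ 0.4537 -0.0818  0.3026] yaw -16.91 q [ 10.1   2.7 -13.2   0.  -74.1  63. ] F [ 0.44  0.26 -0.09] M [-0.022  0.13   0.057] w 1.003
shift [-0.028  -0.3222  0.0026] turn [-0.     -0.      1.3229]
[[-2.904e-01 -9.265e-01 -2.394e-01  5.179e-01]
 [-9.569e-01  2.814e-01  7.180e-02 -1.015e-01]
 [ 8.000e-04  2.500e-01 -9.683e-01  4.649e-01]
 [ 0.000e+00  0.000e+00  0.000e+00  1.000e+00]]
t 2.7 tcp [ 0.4536 -0.0818  0.3026] yaw -16.9 q [ 10.1   2.7 -13.2  -0.  -74.1  63. ] F [-0.06  0.17 -0.29] M [-0.075  0.197 -0.012] w 1.001
shift [-0.0279 -0.3222  0.0026] turn [0.     0.     1.3229]
```

View pics/w1.png

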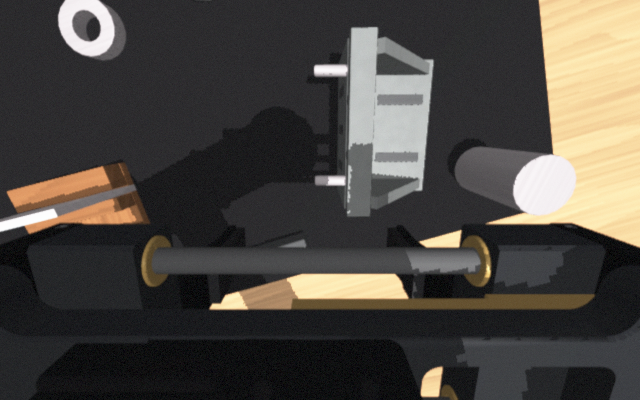

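```bash
python3 -c "
import cv2
t=cv2.imread('pics/w1.png')
cv2.imwrite('pics/c4.png',cv2.resize(t[15:225,290:440],None,fx=2.8,fy=2.8,interpolation=cv2.INTER_CUBIC))
cv2.imwrite('pics/c5.png',cv2.resize(t[55:85,305:365],None,fx=12,fy=12,interpolation=cv2.INTER_CUBIC))
cv2.imwrite('pics/c6.png',cv2.resize(t[165:220,305:380],None,fx=10,fy=10,interpolation=cv2.INTER_CUBIC))
"
```

```text
(no output)
```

View pics/c4.png

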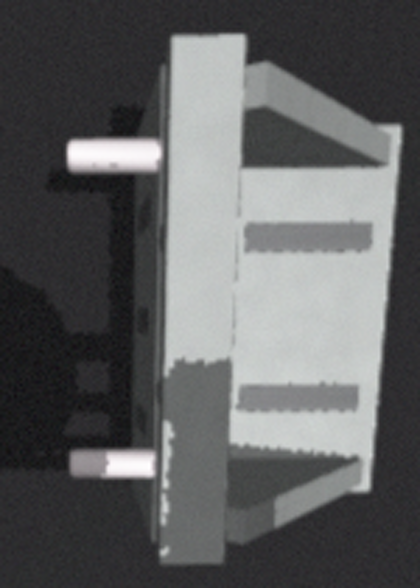

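View pics/c5.png

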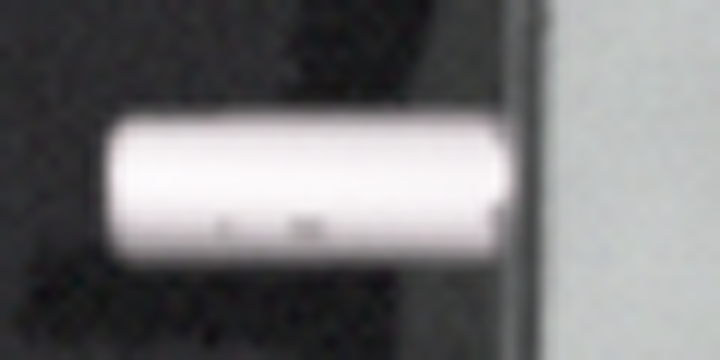

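View pics/c6.png

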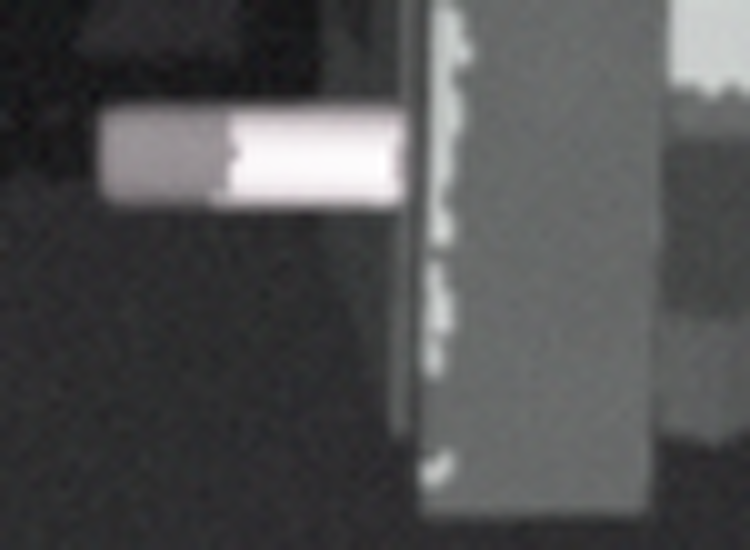

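```bash
cat >> h.py <<'E'
def ap_pts(q,full=False):
    x,y,yaw,off=q[:4]; a=np.radians(yaw)
    # yaw = direction of angle plate y axis ; x axis = y rotated -90
    Y=np.array([np.cos(a),np.sin(a),0]); X=np.array([np.sin(a),-np.cos(a),0]); Z=np.array([0,0,1.]); O=np.array([x,y,.08])
    # x axis must satisfy X x Y = Z : check sign
    if np.cross(X,Y)[2]<0: X=-X
    W=lambda px,py,pz:O+X*px+Y*py+Z*pz
    return [W(0,.08,.13),W(.022,.08,.13),W(0,-.08,.13),W(.022,-.08,.13),W(-.03,off+.05,.11),W(-.03,off-.05,.11)]
E
python3 - <<'E'
from h import *
from scipy.optimize import least_squares
c=load("w1")
uv=np.array([[351.3,27.8],[377.4,28.2],[347.2,216.5],[370.,216.7],[313.9,70.4],[315.,180.5]])-[0.3,.3]
f=lambda q:(np.array([proj(c,p) for p in ap_pts(q)])-uv).ravel()
r=least_squares(f,[.5085,-.127,-16.5,.003]); print(r.x, r.fun.reshape(-1,2).round(2))
# free camera height
f2=lambda q:(np.array([proj(c,p+[0,0,q[4]]) for p in ap_pts(q)])-uv).ravel()
r=least_squares(f2,[.5085,-.127,-16.5,.003,0]); print(r.x, r.fun.reshape(-1,2).round(2))
E
```

```text
[ 5.08099113e-01 -1.28691676e-01 -1.63993375e+01  2.09134889e-03] [[-0.6  -0.03]
 [ 0.61 -0.68]
 [-0.27  0.69]
 [ 0.15  0.3 ]
 [ 0.08  0.18]
 [ 0.02 -0.21]]
[ 5.08157785e-01 -1.28813714e-01 -1.64083762e+01  2.02910127e-03
 -9.49781670e-04] [[-0.6   0.25]
 [ 0.5  -0.39]
 [-0.28  0.3 ]
 [ 0.06 -0.09]
 [ 0.21  0.34]
 [ 0.11 -0.42]]
```

```bash
python3 -c "
from h import *
goal([.523,.30,.302],-92.7)
"
```

```text
t 2.7 tcp [ 0.4536 -0.0818  0.3026] yaw -16.9 q [ 10.1   2.7 -13.2  -0.  -74.1  63. ] F [-0.06  0.17 -0.29] M [-0.075  0.197 -0.012] w 1.001
shift [-0.0447 -0.3855  0.0006] turn [0.     0.     1.3229]
```

Emit:
jog_arm([
  [-1, -0.004, -0.03, 0, 0, 0, 0.12],
  [-1, -0.008, -0.07, 0, 0, 0, 0.24],
  [-1, -0.013, -0.11, 0, 0, 0, 0.36],
  [-1, -0.017, -0.15, 0, 0, 0, 0.48],
  [-1, -0.022, -0.19, 0, 0, 0, 0.6],
  [-1, -0.026, -0.23, 0, 0, 0, 0.72],
  [-1, -0.03, -0.27, 0, 0, 0, 0.84],
  [-1, -0.035, -0.31, 0, 0, 0, 0.96],
  [-1, -0.04, -0.35, 0, 0, 0, 1.08],
  [-1, -0.045, -0.385, 0, 0, 0, 1.2],
])

```text
time_s: 3.53
tcp_pos: [0.5224, 0.3013, 0.3026]
ee_rot: [[0.079, -0.997, 0.0], [-0.997, -0.079, -0.0], [0.0, -0.0, -1.0]]
wrist_force: [0.4, 0.2, 0.5]
gripper_width: 0.999
```

Emit:
jog_arm([
  [0, 0, 0, 0, 0, 0, 0.12],
  [0, 0, 0, 0, 0, 0, 0.12],
  [0, 0, 0, 0, 0, 0, 0.12],
  [0, 0, 0, 0, 0, 0, 0.12],
  [0, 0, 0, 0, 0, 0, 0.12],
  [0, 0, 0, 0, 0, 0, 0.12],
  [0, 0, 0, 0, 0, 0, 0.12],
  [0, 0, 0, 0, 0, 0, 0.12],
  [0, 0, 0, 0, 0, 0, 0.12],
  [0, 0, 0, 0, 0, 0, 0.12],
])

```text
time_s: 4.37
tcp_pos: [0.5224, 0.299, 0.3027]
ee_rot: [[-0.035, -0.999, 0.0], [-0.999, 0.035, 0.0], [-0.0, -0.0, -1.0]]
wrist_force: [0.1, -0.1, 0.3]
gripper_width: 0.502
```

```bash
python3 -c "
from h import *
goal([.523,.30,.302],-92.7)
c=snap('wrist','w2')
t=cv2.imread('pics/w2.png')
cv2.imwrite('pics/c7.png',cv2.resize(t[0:250],None,fx=1.25,fy=1.25,interpolation=cv2.INTER_CUBIC))
"
```

```text
t 4.37 tcp [0.5224 0.299  0.3027] yaw -91.99 q [ 45.2  17.3   4.9  -0.  -77.6 -47.2] F [ 0.08 -0.05  0.26] M [0.06  0.066 0.067] w 0.502
shift [-0.001  -0.0005  0.0007] turn [-0.0001  0.0002  0.0125]
```

View pics/w2.png

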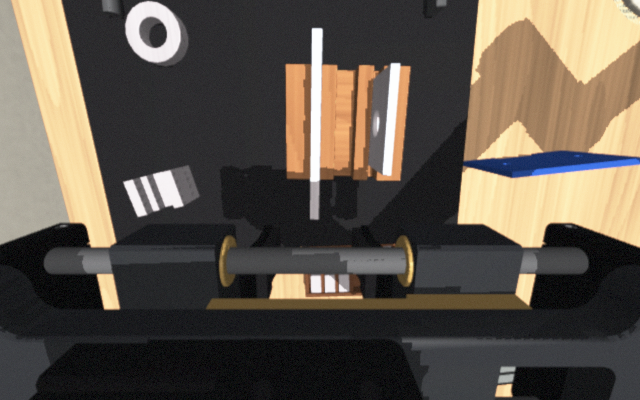

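```bash
python3 - <<'E'
from h import *
c=load("w2"); g=c["frame"].astype(float).mean(2)
for v in (40,60,100,150,175,200,212):
    r=g[v,300:335]; m=r>(200 if v<178 else 110); i=np.where(m)[0]; print(v,300+i.min() if len(i) else None,300+i.max() if len(i) else None)
print(g[22:36,317].round().tolist()); print(g[212:226,314].round().tolist()); print(g[40,305:330].round().tolist(),g[170,305:330].round().tolist(),g[205,305:330].round().tolist())
E
```

```text
40 312 321
60 312 321
100 311 320
150 311 319
175 311 319
200 310 318
212 310 318
[46.0, 46.0, 48.0, 43.0, 50.0, 83.0, 208.0, 250.0, 254.0, 254.0, 254.0, 254.0, 254.0, 254.0]
[166.0, 169.0, 167.0, 168.0, 167.0, 167.0, 157.0, 108.0, 42.0, 27.0, 26.0, 24.0, 31.0, 23.0]
[48.0, 45.0, 44.0, 46.0, 46.0, 49.0, 112.0, 248.0, 254.0, 254.0, 254.0, 254.0, 254.0, 254.0, 254.0, 253.0, 243.0, 150.0, 61.0, 44.0, 47.0, 48.0, 46.0, 50.0, 50.0] [90.0, 92.0, 90.0, 91.0, 107.0, 192.0, 251.0, 254.0, 253.0, 253.0, 254.0, 254.0, 254.0, 253.0, 206.0, 113.0, 92.0, 93.0, 92.0, 92.0, 93.0, 88.0, 87.0, 87.0, 85.0] [25.0, 30.0, 25.0, 24.0, 62.0, 149.0, 169.0, 166.0, 165.0, 166.0, 168.0, 172.0, 170.0, 146.0, 82.0, 38.0, 29.0, 24.0, 30.0, 29.0, 27.0, 29.0, 27.0, 26.0, 27.0]
```

```bash
python3 - <<'E'
from h import *
c=load("w2")
a=atz(c,316.8,27.5,.212); b=atz(c,313.9,219.3,.212); print(a,b,np.linalg.norm(a-b),(a+b)/2,np.degrees(np.arctan2(*(a-b)[[1,0]])))
for z in (.210,.214):
  a=atz(c,316.8,27.5,z); b=atz(c,313.9,219.3,z); print(z,np.linalg.norm(a-b),(a+b)/2)
m=(a+b)/2
goal([.519,.234,.302],-92.9)
E
```

```text
[0.51568992 0.1531227  0.212     ] [0.52376646 0.31408029 0.212     ] 0.16116009382772684 [0.51972819 0.23360149 0.212     ] -92.87258293176498
0.21 0.16243391481370822 [0.51973014 0.23361957 0.21      ]
0.214 0.15988627284174534 [0.51972624 0.23358341 0.214     ]
t 4.42 tcp [0.5224 0.2991 0.3026] yaw -91.98 q [ 45.2  17.3   4.9   0.  -77.6 -47.2] F [ 0.06  0.11 -0.73] M [ 0.04   0.093 -0.021] w 0.505
shift [0.0652 0.0012 0.0006] turn [-0.0001  0.0001  0.0161]
```

Emit:
jog_arm([
  [0, 0.03, 0, 0, 0, 0, 0.015],
  [0, 0.055, 0, 0.01, 0, 0, 0.015],
  [0, 0.065, 0, 0.03, 0, 0, 0.015],
  [0, 0.0655, 0.0004, 0.05, 0, 0, 0.015],
  [0, 0.0655, 0.0004, 0.065, 0, 0, 0.015],
  [0, 0.0655, 0.0004, 0.08, 0, 0, 0.015],
  [0, 0.0655, 0.0004, 0.09, 0, 0, 0.015],
  [0, 0.0655, 0.0004, 0.09, 0, 0, 0.015],
  [0, 0.0655, 0.0004, 0.09, 0, 0, 0.015],
  [0, 0.0655, 0.0004, 0.09, 0, 0, 0.015],
])

```text
time_s: 5.25
tcp_pos: [0.5204, 0.2342, 0.2136]
ee_rot: [[-0.049, -0.999, 0.002], [-0.999, 0.049, 0.001], [-0.001, -0.002, -1.0]]
wrist_force: [-1.0, 0.3, -0.3]
gripper_width: 0.504
```

```bash
python3 -c "
from h import *
goal([.5197,.2336,.185],-92.87)
c=snap('wrist','w3')
"
```

```text
t 5.25 tcp [0.5204 0.2342 0.2136] yaw -92.82 q [ 40.5  17.1  -8.3   0.  -64.5 -43.3] F [-1.03  0.27 -0.33] M [0.068 0.105 0.049] w 0.504
shift [0.0007 0.0007 0.0286] turn [-0.0017  0.0009  0.0009]
```

View pics/w3.png

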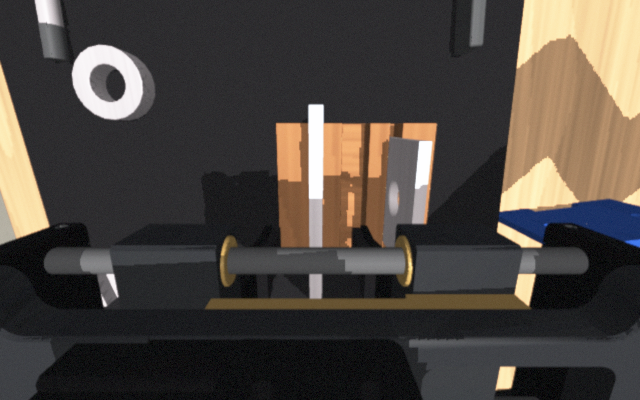

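The plate's top edge, at column 316, is centred between the jaws (pistons at columns 228 and 403). Descending to grasp.

Emit:
jog_arm([
  [0, 0.0007, 0.0005, 0.01, 0, 0, 0],
  [0, 0.0007, 0.0005, 0.02, 0, 0, 0],
  [0, 0.0007, 0.0005, 0.0285, 0, 0, 0],
  [0, 0.0007, 0.0005, 0.0285, 0, 0, 0],
  [0, 0.0007, 0.0005, 0.0285, 0, 0, 0],
  [0, 0.0007, 0.0005, 0.0285, 0, 0, 0],
  [0.5, 0.0007, 0.0005, 0.0285, 0, 0, 0],
  [0.6, 0.0007, 0.0005, 0.0285, 0, 0, 0],
  [0.7, 0.0007, 0.0005, 0.0285, 0, 0, 0],
  [0.7, 0.0007, 0.0005, 0.0285, 0, 0, 0],
])

```text
time_s: 6.13
tcp_pos: [0.5193, 0.2332, 0.1843]
ee_rot: [[-0.05, -0.999, 0.0], [-0.999, 0.05, 0.0], [-0.0, -0.0, -1.0]]
wrist_force: [-0.5, 0.0, -0.5]
gripper_width: 0.276
```

Emit:
jog_arm([
  [1, 0, 0, 0, 0, 0, 0],
  [1, 0, 0, 0, 0, 0, 0],
  [1, 0, 0, 0, 0, 0, 0],
  [1, 0, 0, 0, 0, 0, 0],
  [1, 0, 0, 0, 0, 0, 0],
  [1, 0, 0, 0, 0, 0, 0],
  [1, 0, 0, 0, 0, 0, 0],
  [1, 0, 0, 0, 0, 0, 0],
  [1, 0, 0, 0, 0, 0, 0],
  [1, 0, 0, 0, 0, 0, 0],
])

```text
time_s: 6.97
tcp_pos: [0.5192, 0.2332, 0.1841]
ee_rot: [[-0.05, -0.999, 0.0], [-0.999, 0.05, 0.0], [-0.0, -0.0, -1.0]]
wrist_force: [-1.1, 0.4, 0.7]
gripper_width: 0.095
```

```bash
python3 -c "
from h import *
goal([.5197,.2336,.185],-92.87)
c=snap('wrist','w4')
"
```

```text
t 6.97 tcp [0.5192 0.2332 0.1841] yaw -92.84 q [ 40.5  18.4 -10.9  -0.  -60.7 -43.3] F [-1.08  0.36  0.69] M [0.22  0.361 0.058] w 0.095
shift [-0.0004 -0.0005 -0.0009] turn [-0.0001  0.0002  0.0006]
```

View pics/w4.png

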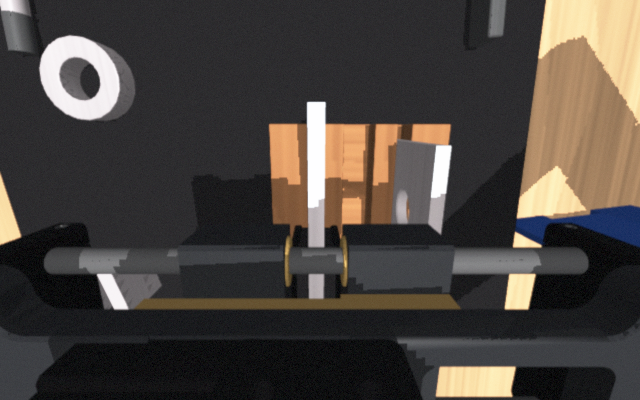

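Gripped: opening about 8 mm. Lifting straight up.

Emit:
jog_arm([
  [1, 0, 0, -0.004, 0, 0, 0],
  [1, 0, 0, -0.01, 0, 0, 0],
  [1, 0, 0, -0.018, 0, 0, 0],
  [1, 0, 0, -0.026, 0, 0, 0],
  [1, 0, 0, -0.034, 0, 0, 0],
  [1, 0, 0, -0.042, 0, 0, 0],
  [1, 0, 0, -0.05, 0, 0, 0],
  [1, 0, 0, -0.056, 0, 0, 0],
  [1, 0, 0, -0.06, 0, 0, 0],
  [1, 0, 0, -0.06, 0, 0, 0],
])

```text
time_s: 7.85
tcp_pos: [0.5195, 0.2334, 0.2453]
ee_rot: [[-0.049, -0.999, 0.002], [-0.999, 0.049, 0.001], [-0.001, -0.002, -1.0]]
wrist_force: [0.1, 0.7, -4.5]
gripper_width: 0.087
```

```bash
python3 -c "
from h import *
goal([.526,0.0,.244],-16.4)
c=snap('wrist','w5')
"
```

```text
t 7.85 tcp [0.5195 0.2334 0.2453] yaw -92.83 q [ 40.5  15.7  -5.5   0.  -68.7 -43.3] F [ 0.13  0.71 -4.52] M [ 0.069  0.104 -0.022] w 0.087
shift [ 0.2327 -0.018   0.0011] turn [-0.0022 -0.     -1.334 ]
```

View pics/w5.png

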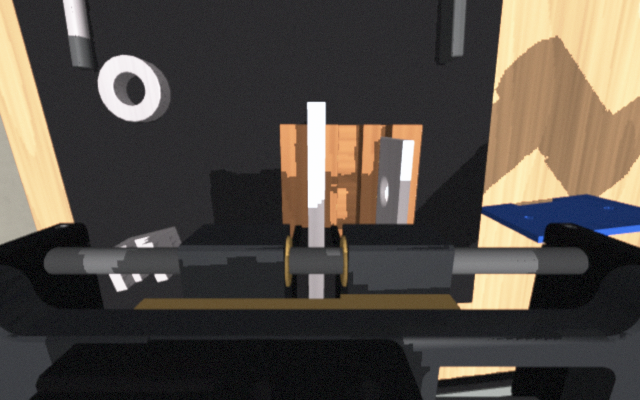

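Lifted; the load reads 4.5 N, and the plate sits in the jaws as before (its far end still at about (316,102)). Now I carry it away from the rack and turn it.

Emit:
jog_arm([
  [1, 0.01, 0, 0, 0, 0, 0],
  [1, 0.03, -0.002, 0, 0, 0, 0],
  [1, 0.06, -0.004, 0, 0, 0, -0.03],
  [1, 0.09, -0.006, 0, 0, 0, -0.1],
  [1, 0.12, -0.009, 0, 0, 0, -0.2],
  [1, 0.15, -0.012, 0, 0, 0, -0.3],
  [1, 0.18, -0.014, 0, 0, 0, -0.4],
  [1, 0.205, -0.016, 0, 0, 0, -0.5],
  [1, 0.222, -0.018, 0, 0, 0, -0.6],
  [1, 0.23, -0.018, 0, 0, 0, -0.68],
])

```text
time_s: 8.73
tcp_pos: [0.5249, -0.0004, 0.2435]
ee_rot: [[0.591, -0.807, -0.002], [-0.807, -0.591, -0.001], [-0.0, 0.002, -1.0]]
wrist_force: [0.7, 0.8, -3.3]
gripper_width: 0.088
```

Emit:
jog_arm([
  [1, 0, 0, 0, 0, 0, -0.08],
  [1, 0, 0, 0, 0, 0, -0.17],
  [1, 0, 0, 0, 0, 0, -0.26],
  [1, 0, 0, 0, 0, 0, -0.35],
  [1, 0, 0, 0, 0, 0, -0.44],
  [1, 0, 0, 0, 0, 0, -0.52],
  [1, 0, 0, 0, 0, 0, -0.59],
  [1, 0, 0, 0, 0, 0, -0.64],
  [1, 0, 0, 0, 0, 0, -0.654],
  [1, 0, 0, 0, 0, 0, -0.654],
])

```text
time_s: 9.57
tcp_pos: [0.5253, 0.0021, 0.2436]
ee_rot: [[0.959, -0.283, -0.001], [-0.283, -0.959, -0.0], [-0.001, 0.001, -1.0]]
wrist_force: [0.3, -0.4, -3.8]
gripper_width: 0.092
```

```bash
python3 -c "
from h import *
goal([.526,-0.0766,.2171],-16.4)
c=snap('wrist','w6')
"
```

```text
t 9.57 tcp [0.5253 0.0021 0.2436] yaw -16.46 q [ 17.9  11.5 -11.4  -0.  -67.2  55.6] F [ 0.34 -0.36 -3.84] M [-0.009  0.156 -0.007] w 0.092
shift [0.023  0.0752 0.0265] turn [ 0.0006  0.0011 -0.001 ]
```

View pics/w6.png

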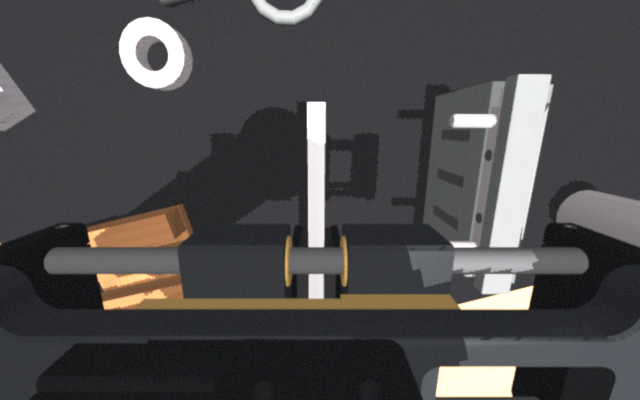

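Emit:
jog_arm([
  [1, 0.002, 0.006, 0.002, 0, 0, 0],
  [1, 0.006, 0.016, 0.006, 0, 0, 0],
  [1, 0.01, 0.028, 0.011, 0, 0, 0],
  [1, 0.014, 0.04, 0.016, 0, 0, 0],
  [1, 0.018, 0.05, 0.02, 0, 0, 0],
  [1, 0.021, 0.058, 0.024, 0, 0, 0],
  [1, 0.0228, 0.065, 0.0262, 0, 0.001, -0.001],
  [1, 0.023, 0.07, 0.0265, 0, 0.001, -0.001],
  [1, 0.023, 0.07, 0.0265, 0, 0.001, -0.001],
  [1, 0.023, 0.07, 0.0265, 0, 0.001, -0.001],
])

```text
time_s: 10.45
tcp_pos: [0.5282, -0.0714, 0.2177]
ee_rot: [[0.959, -0.282, 0.001], [-0.282, -0.959, -0.0], [0.001, -0.0, -1.0]]
wrist_force: [-0.8, -0.7, -4.2]
gripper_width: 0.09
```

```bash
python3 -c "
from h import *
goal([.526,-0.0766,.2171],-16.4)
c=snap('wrist','w7');c=snap('scene','s7')
t=cv2.imread('pics/w7.png')
cv2.imwrite('pics/c8.png',cv2.resize(t[60:230,280:480],None,fx=3.5,fy=3.5,interpolation=cv2.INTER_CUBIC))
t=cv2.imread('pics/s7.png')
cv2.imwrite('pics/c9.png',cv2.resize(t[150:260,190:320],None,fx=5,fy=5,interpolation=cv2.INTER_CUBIC))
"
```

```text
t 10.45 tcp [ 0.5282 -0.0714  0.2177] yaw -16.38 q [  9.8  13.3 -13.    0.  -63.7  63.8] F [-0.79 -0.67 -4.25] M [-0.007  0.159  0.031] w 0.09
shift [-0.0006  0.0057  0.0006] turn [-0.0003 -0.0014  0.0004]
```

View pics/c8.png

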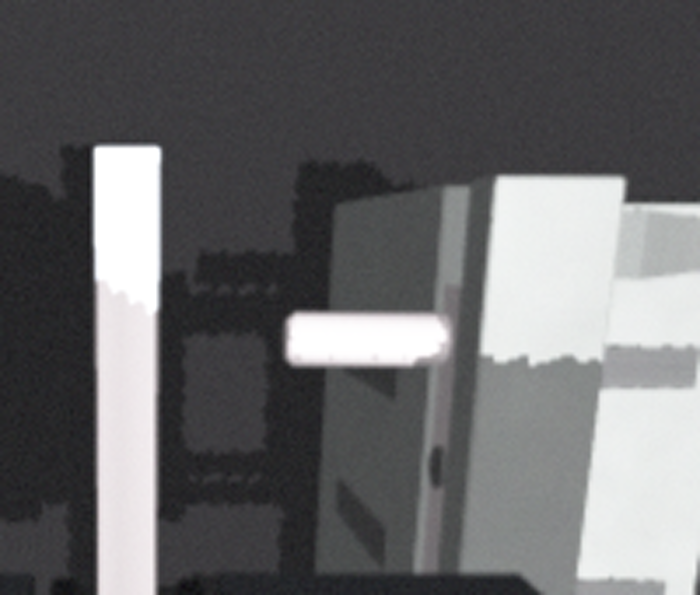

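View pics/c9.png

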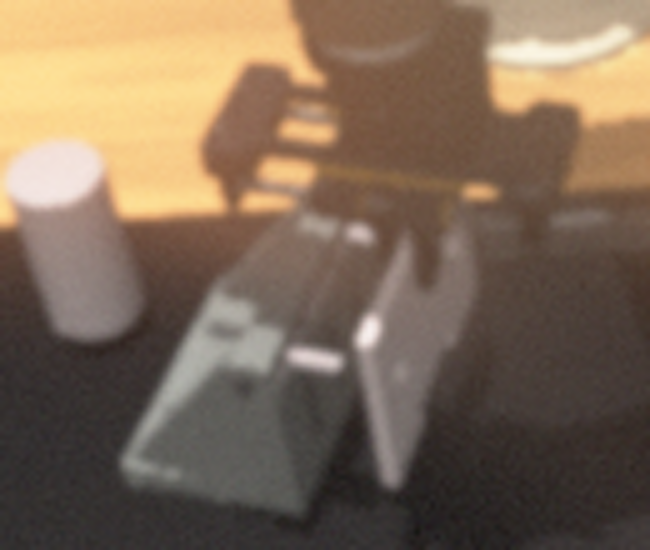

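```bash
python3 - <<'E'
from h import *
c=load("w7"); a=np.radians(-16.4); Y=np.array([np.cos(a),np.sin(a),0]); n=np.array([-np.sin(a),np.cos(a),0])
t=np.array([.5282,-.0714,.2177])
def rel(u,v,z): d=atz(c,u-.35,v-.35,z)-t; return np.round([d@Y,d@n],4)
print("plate end", rel(316.3,101.7,.2456), rel(316.3,101.7,.2436))
print("pin far tip",rel(361.7,156.9,.19), rel(361.7,156.9,.188))
print("face far",rel(421.7,110.9,.21),"back",rel(458.9,110.9,.21))
# same for w2-based predictions
f=np.array([.5081,-.1287,.08])
print("pred pin far",(f+Y*.0521+n*.03-t)@Y,(f+Y*.0521+n*.03-t)@n,"face far",(f+Y*.08-t)@Y,(f-t)@n)
E
```

```text
plate end [ 0.0788 -0.0003] [ 0.079  -0.0003]
pin far tip [ 0.0488 -0.0308] [ 0.0486 -0.0311]
face far [ 0.077 -0.061] back [ 0.077  -0.0825]
pred pin far 0.04899595458884164 -0.03064375402368713 face far 0.07689595458884166 -0.060643754023687116
```

Emit:
jog_arm([
  [1, -0.0003, 0.003, 0.0006, 0, -0.0014, 0],
  [1, -0.0003, 0.006, 0.0006, 0, -0.0014, 0],
  [1, -0.0003, 0.009, 0.0006, 0, -0.0014, 0],
  [1, -0.0003, 0.012, 0.0006, 0, -0.0014, 0],
  [1, -0.0003, 0.015, 0.0006, 0, -0.0014, 0],
  [1, -0.0003, 0.018, 0.0006, 0, -0.0014, 0],
  [1, -0.0003, 0.02, 0.0006, 0, -0.0014, 0],
  [1, -0.0003, 0.022, 0.0006, 0, -0.0014, 0],
  [1, -0.0003, 0.023, 0.0006, 0, -0.0014, 0],
  [1, -0.0003, 0.023, 0.0006, 0, -0.0014, 0],
])

```text
time_s: 11.38
tcp_pos: [0.5213, -0.0933, 0.217]
ee_rot: [[0.959, -0.282, -0.0], [-0.282, -0.959, 0.0], [-0.0, 0.0, -1.0]]
wrist_force: [-0.9, -0.1, -3.9]
gripper_width: 0.086
```

```bash
python3 -c "
from h import *
goal([.526,-0.0766,.2171],-16.4)
c=snap('wrist','w8')
goal([.526,-0.0766,.2171],-16.4)
t=cv2.imread('pics/w8.png')
cv2.imwrite('pics/c10.png',cv2.resize(t[60:230,280:480],None,fx=3.5,fy=3.5,interpolation=cv2.INTER_CUBIC))
"
```

```text
t 11.38 tcp [ 0.5213 -0.0933  0.217 ] yaw -16.37 q [  7.4  13.  -13.4  -0.  -63.6  66.2] F [-0.86 -0.14 -3.85] M [-0.072  0.144 -0.001] w 0.086
shift [-0.0002 -0.0174 -0.0001] turn [0.     0.0004 0.0006]
t 11.43 tcp [ 0.5213 -0.0932  0.217 ] yaw -16.36 q [  7.4  13.  -13.4  -0.  -63.6  66.2] F [ 0.74 -0.35 -3.97] M [-0.084  0.131 -0.042] w 0.089
shift [-0.0002 -0.0173 -0.0001] turn [-0.      0.0004  0.0007]
```

View pics/c10.png

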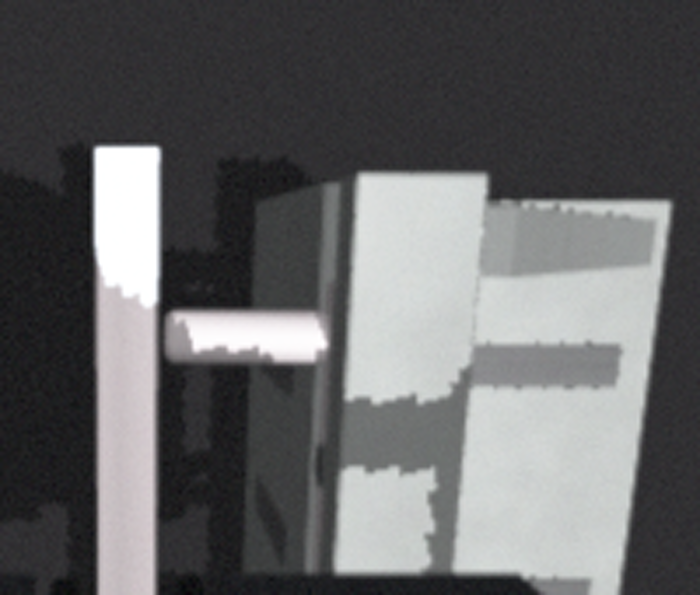

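Emit:
jog_arm([
  [1, 0, 0.0005, 0, 0, 0, 0],
  [1, 0, 0.001, 0, 0, 0, 0],
  [1, 0, 0.0015, 0, 0, 0, 0],
  [1, 0, 0.002, 0, 0, 0, 0],
  [1, 0, 0.0025, 0, 0, 0, 0],
  [1, 0, 0.003, 0, 0, 0, 0],
  [1, 0, 0.0035, 0, 0, 0, 0],
  [1, 0, 0.004, 0, 0, 0, 0],
  [1, 0, 0.004, 0, 0, 0, 0],
  [1, 0, 0.004, 0, 0, 0, 0],
])

```text
time_s: 12.27
tcp_pos: [0.5202, -0.097, 0.2169]
ee_rot: [[0.96, -0.282, -0.0], [-0.282, -0.96, 0.0], [-0.0, -0.0, -1.0]]
wrist_force: [0.3, 0.1, -4.5]
gripper_width: 0.089
```

```bash
python3 -c "
from h import *
goal([.526,-0.0766,.2171],-16.4)
"
```

```text
t 12.27 tcp [ 0.5202 -0.097   0.2169] yaw -16.35 q [  7.   13.  -13.4  -0.  -63.6  66.6] F [ 0.34  0.1  -4.5 ] M [-0.038  0.165  0.002] w 0.089
shift [-0.0002 -0.0212 -0.0002] turn [-0.      0.0004  0.0008]
```

Emit:
jog_arm([
  [1, 0, 0.0002, 0, 0, 0, 0],
  [1, 0, 0.0004, 0, 0, 0, 0],
  [1, 0, 0.0006, 0, 0, 0, 0],
  [1, 0, 0.0008, 0, 0, 0, 0],
  [1, 0, 0.001, 0, 0, 0, 0],
  [1, 0, 0.0012, 0, 0, 0, 0],
  [1, 0, 0.0014, 0, 0, 0, 0],
  [1, 0, 0.0015, 0, 0, 0, 0],
  [1, 0, 0.0015, 0, 0, 0, 0],
  [1, 0, 0.0015, 0, 0, 0, 0],
])

```text
time_s: 13.1
tcp_pos: [0.5198, -0.0984, 0.217]
ee_rot: [[0.96, -0.281, -0.0], [-0.281, -0.96, 0.0], [-0.0, -0.0, -1.0]]
wrist_force: [0.9, -0.4, -4.5]
gripper_width: 0.091
```

```bash
python3 -c "
from h import *
goal([.526,-0.0766,.2171],-16.4)
"
```

```text
t 13.1 tcp [ 0.5198 -0.0984  0.217 ] yaw -16.35 q [  6.9  13.  -13.5  -0.  -63.6  66.8] F [ 0.89 -0.39 -4.54] M [-0.137  0.166  0.004] w 0.091
shift [-0.0002 -0.0227 -0.0001] turn [-0.      0.0004  0.0009]
```

Emit:
jog_arm([
  [1, 0, 0.0002, 0, 0, 0, 0],
  [1, 0, 0.0004, 0, 0, 0, 0],
  [1, 0, 0.0006, 0, 0, 0, 0],
  [1, 0, 0.0008, 0, 0, 0, 0],
  [1, 0, 0.001, 0, 0, 0, 0],
  [1, 0, 0.0012, 0, 0, 0, 0],
  [1, 0, 0.0014, 0, 0, 0, 0],
  [1, 0, 0.0015, 0, 0, 0, 0],
  [1, 0, 0.0015, 0, 0, 0, 0],
  [1, 0, 0.0015, 0, 0, 0, 0],
])

```text
time_s: 13.93
tcp_pos: [0.5194, -0.0998, 0.217]
ee_rot: [[0.96, -0.282, -0.0], [-0.282, -0.96, 0.0], [-0.0, -0.0, -1.0]]
wrist_force: [0.5, -0.1, -4.4]
gripper_width: 0.095
```

```bash
python3 -c "
from h import *
goal([.526,-0.0766,.2171],-16.4)
c=snap('wrist','w9')
t=cv2.imread('pics/w9.png')
cv2.imwrite('pics/c11.png',cv2.resize(t[60:230,280:480],None,fx=3.5,fy=3.5,interpolation=cv2.INTER_CUBIC))
"
```

```text
t 13.93 tcp [ 0.5194 -0.0998  0.217 ] yaw -16.35 q [  6.7  12.9 -13.5  -0.  -63.6  67. ] F [ 0.45 -0.07 -4.4 ] M [-0.023  0.137  0.022] w 0.095
shift [-0.0002 -0.0242 -0.0001] turn [-0.      0.0003  0.0009]
```

View pics/c11.png

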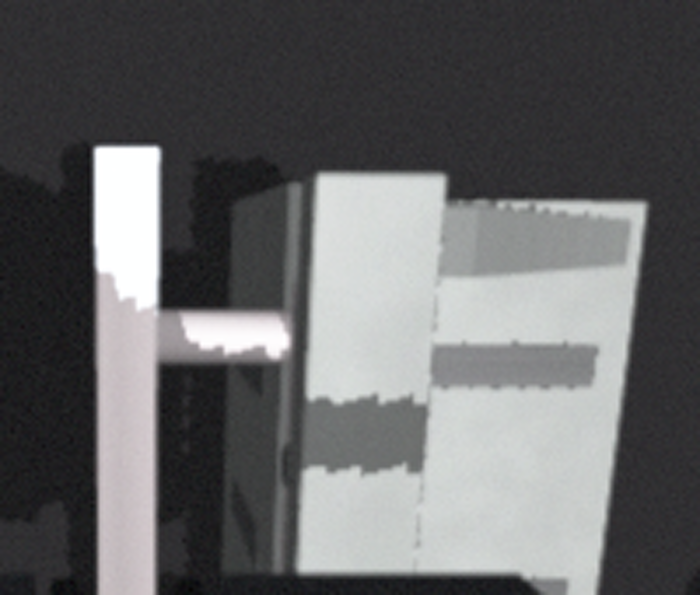

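No contact force, and the plate is about 3 mm past the pin tips, so both pins appear to be inside the holes. I'll keep advancing slowly.

Emit:
jog_arm([
  [1, 0, 0.0003, 0, 0, 0, 0],
  [1, 0, 0.0006, 0, 0, 0, 0],
  [1, 0, 0.0009, 0, 0, 0, 0],
  [1, 0, 0.0012, 0, 0, 0, 0],
  [1, 0, 0.0015, 0, 0, 0, 0],
  [1, 0, 0.0018, 0, 0, 0, 0],
  [1, 0, 0.0021, 0, 0, 0, 0],
  [1, 0, 0.0024, 0, 0, 0, 0],
  [1, 0, 0.0025, 0, 0, 0, 0],
  [1, 0, 0.0025, 0, 0, 0, 0],
])

```text
time_s: 14.82
tcp_pos: [0.5186, -0.1023, 0.2169]
ee_rot: [[0.96, -0.282, -0.0], [-0.282, -0.96, 0.0], [-0.0, 0.0, -1.0]]
wrist_force: [-0.6, 0.2, -4.2]
gripper_width: 0.089
```

```bash
python3 -c "
from h import *
goal([.526,-0.0766,.2171],-16.4)
"
```

```text
t 14.82 tcp [ 0.5186 -0.1023  0.2169] yaw -16.35 q [  6.4  12.9 -13.5  -0.  -63.6  67.2] F [-0.64  0.23 -4.2 ] M [-0.042  0.145 -0.053] w 0.089
shift [-0.0002 -0.0267 -0.0002] turn [0.     0.0004 0.0008]
```

Emit:
jog_arm([
  [1, 0, 0.0005, 0, 0, 0, 0],
  [1, 0, 0.001, 0, 0, 0, 0],
  [1, 0, 0.0015, 0, 0, 0, 0],
  [1, 0, 0.002, 0, 0, 0, 0],
  [1, 0, 0.0025, 0, 0, 0, 0],
  [1, 0, 0.003, 0, 0, 0, 0],
  [1, 0, 0.0035, 0, 0, 0, 0],
  [1, 0, 0.004, 0, 0, 0, 0],
  [1, 0, 0.004, 0, 0, 0, 0],
  [1, 0, 0.004, 0, 0, 0, 0],
])

```text
time_s: 15.65
tcp_pos: [0.5175, -0.1061, 0.217]
ee_rot: [[0.96, -0.282, -0.0], [-0.282, -0.96, 0.0], [-0.0, -0.0, -1.0]]
wrist_force: [0.2, 0.8, -3.7]
gripper_width: 0.09
```

```bash
python3 -c "
from h import *
goal([.526,-0.0766,.2171],-16.4)
"
```

```text
t 15.65 tcp [ 0.5175 -0.1061  0.217 ] yaw -16.35 q [  6.   12.9 -13.6  -0.  -63.6  67.6] F [ 0.16  0.81 -3.67] M [-0.03   0.099  0.002] w 0.09
shift [-0.0002 -0.0307 -0.0001] turn [-0.      0.0003  0.0008]
```

Emit:
jog_arm([
  [1, 0, 0.0007, 0, 0, 0, 0],
  [1, 0, 0.0014, 0, 0, 0, 0],
  [1, 0, 0.0021, 0, 0, 0, 0],
  [1, 0, 0.0028, 0, 0, 0, 0],
  [1, 0, 0.0035, 0, 0, 0, 0],
  [1, 0, 0.0042, 0, 0, 0, 0],
  [1, 0, 0.0049, 0, 0, 0, 0],
  [1, 0, 0.0056, 0, 0, 0, 0],
  [1, 0, 0.006, 0, 0, 0, 0],
  [1, 0, 0.006, 0, 0, 0, 0],
])

```text
time_s: 16.48
tcp_pos: [0.5158, -0.1119, 0.2169]
ee_rot: [[0.96, -0.282, -0.0], [-0.282, -0.96, 0.0], [-0.0, 0.0, -1.0]]
wrist_force: [-0.2, 1.1, -4.2]
gripper_width: 0.091
```

```bash
python3 -c "
from h import *
goal([.526,-0.0766,.2171],-16.4)
c=snap('wrist','w10')
t=cv2.imread('pics/w10.png')
cv2.imwrite('pics/c12.png',cv2.resize(t[60:230,280:480],None,fx=3.5,fy=3.5,interpolation=cv2.INTER_CUBIC))
"
```

```text
t 16.48 tcp [ 0.5158 -0.1119  0.2169] yaw -16.36 q [  5.4  12.8 -13.6  -0.  -63.6  68.3] F [-0.18  1.09 -4.2 ] M [-0.068  0.111 -0.014] w 0.091
shift [-0.0002 -0.0368 -0.0002] turn [0.     0.0004 0.0008]
```

View pics/c12.png

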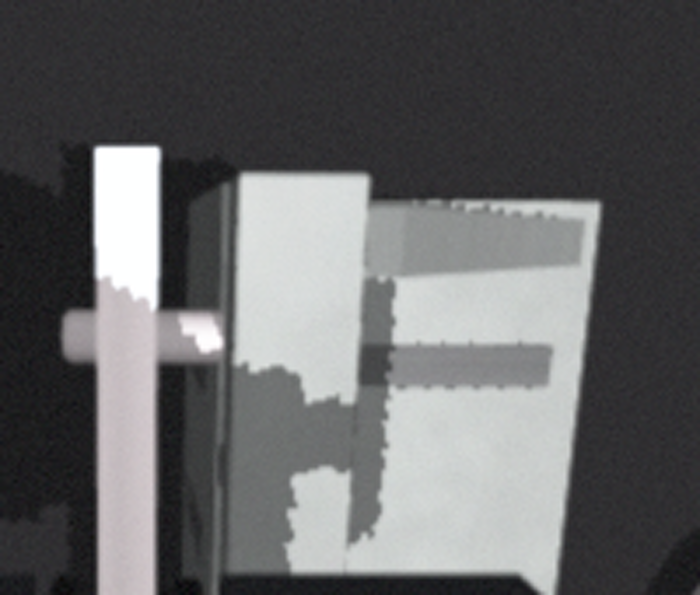

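The far pin (crop (62–225, 335)) now comes out on both sides of the plate, so it is threaded. Continuing.

Emit:
jog_arm([
  [1, 0, 0.0008, 0, 0, 0, 0],
  [1, 0, 0.0016, 0, 0, 0, 0],
  [1, 0, 0.0024, 0, 0, 0, 0],
  [1, 0, 0.0032, 0, 0, 0, 0],
  [1, 0, 0.004, 0, 0, 0, 0],
  [1, 0, 0.0048, 0, 0, 0, 0],
  [1, 0, 0.0056, 0, 0, 0, 0],
  [1, 0, 0.0064, 0, 0, 0, 0],
  [1, 0, 0.007, 0, 0, 0, 0],
  [1, 0, 0.007, 0, 0, 0, 0],
])

```text
time_s: 17.37
tcp_pos: [0.5138, -0.1187, 0.217]
ee_rot: [[0.96, -0.282, -0.0], [-0.282, -0.96, 0.0], [-0.0, 0.0, -1.0]]
wrist_force: [-0.2, 0.7, -5.0]
gripper_width: 0.091
```

```bash
python3 -c "
from h import *
goal([.526,-0.0766,.2171],-16.4)
"
```

```text
t 17.37 tcp [ 0.5138 -0.1187  0.217 ] yaw -16.35 q [  4.6  12.8 -13.7  -0.  -63.5  69. ] F [-0.2   0.7  -4.99] M [-0.085  0.151  0.032] w 0.091
shift [-0.0002 -0.0438 -0.0001] turn [0.     0.0004 0.0008]
```

Emit:
jog_arm([
  [1, 0, 0.0004, 0, 0, 0, 0],
  [1, 0, 0.0008, 0, 0, 0, 0],
  [1, 0, 0.0012, 0, 0, 0, 0],
  [1, 0, 0.0016, 0, 0, 0, 0],
  [1, 0, 0.002, 0, 0, 0, 0],
  [1, 0, 0.0024, 0, 0, 0, 0],
  [1, 0, 0.0028, 0, 0, 0, 0],
  [1, 0, 0.003, 0, 0, 0, 0],
  [1, 0, 0.003, 0, 0, 0, 0],
  [1, 0, 0.003, 0, 0, 0, 0],
])

```text
time_s: 18.2
tcp_pos: [0.513, -0.1215, 0.217]
ee_rot: [[0.96, -0.282, -0.0], [-0.282, -0.96, 0.0], [-0.0, -0.0, -1.0]]
wrist_force: [0.6, -0.6, -5.0]
gripper_width: 0.094
```

```bash
python3 -c "
from h import *
goal([.526,-0.0766,.2171],-16.4)
"
```

```text
t 18.2 tcp [ 0.513  -0.1215  0.217 ] yaw -16.35 q [  4.3  12.8 -13.7  -0.  -63.5  69.3] F [ 0.58 -0.56 -4.99] M [-0.079  0.152  0.035] w 0.094
shift [-0.0002 -0.0467 -0.0001] turn [-0.      0.0004  0.0008]
```

Emit:
jog_arm([
  [1, 0, 0.0003, 0, 0, 0, 0],
  [1, 0, 0.0006, 0, 0, 0, 0],
  [1, 0, 0.0009, 0, 0, 0, 0],
  [1, 0, 0.0012, 0, 0, 0, 0],
  [1, 0, 0.0015, 0, 0, 0, 0],
  [1, 0, 0.0018, 0, 0, 0, 0],
  [1, 0, 0.002, 0, 0, 0, 0],
  [1, 0, 0.002, 0, 0, 0, 0],
  [1, 0, 0.002, 0, 0, 0, 0],
  [1, 0, 0.002, 0, 0, 0, 0],
])

```text
time_s: 19.03
tcp_pos: [0.5125, -0.1234, 0.2169]
ee_rot: [[0.96, -0.282, -0.0], [-0.282, -0.96, 0.0], [-0.0, -0.0, -1.0]]
wrist_force: [-0.3, 0.5, -3.6]
gripper_width: 0.092
```

```bash
python3 -c "
from h import *
goal([.526,-0.0766,.2171],-16.4)
c=snap('wrist','w11')
t=cv2.imread('pics/w11.png')
cv2.imwrite('pics/c13.png',cv2.resize(t[60:230,280:480],None,fx=3.5,fy=3.5,interpolation=cv2.INTER_CUBIC))
"
```

```text
t 19.03 tcp [ 0.5125 -0.1234  0.2169] yaw -16.35 q [  4.1  12.8 -13.7  -0.  -63.5  69.5] F [-0.28  0.48 -3.59] M [-0.085  0.18   0.024] w 0.092
shift [-0.0002 -0.0487 -0.0002] turn [-0.      0.0004  0.0009]
```

View pics/c13.png

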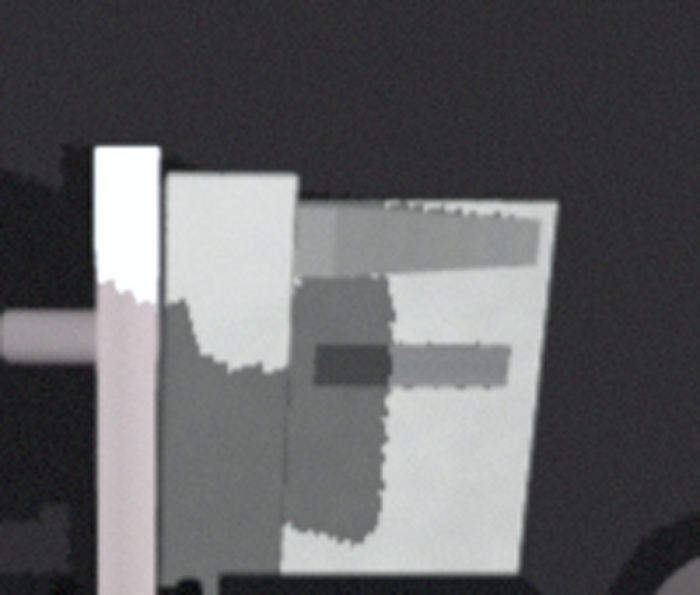

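Emit:
jog_arm([
  [1, 0, 0.0001, 0, 0, 0, 0],
  [1, 0, 0.0002, 0, 0, 0, 0],
  [1, 0, 0.0004, 0, 0, 0, 0],
  [1, 0, 0.0006, 0, 0, 0, 0],
  [1, 0, 0.0008, 0, 0, 0, 0],
  [1, 0, 0.001, 0, 0, 0, 0],
  [1, 0, 0.001, 0, 0, 0, 0],
  [1, 0, 0.001, 0, 0, 0, 0],
  [1, 0, 0.001, 0, 0, 0, 0],
  [1, 0, 0.001, 0, 0, 0, 0],
])

```text
time_s: 19.92
tcp_pos: [0.5122, -0.1243, 0.2169]
ee_rot: [[0.96, -0.281, -0.0], [-0.281, -0.96, 0.0], [-0.0, 0.0, -1.0]]
wrist_force: [-0.2, 0.6, -4.3]
gripper_width: 0.087
```

```bash
python3 -c "
from h import *
goal([.526,-0.0766,.2171],-16.4)
"
```

```text
t 19.92 tcp [ 0.5122 -0.1243  0.2169] yaw -16.35 q [  4.   12.8 -13.7  -0.  -63.5  69.7] F [-0.18  0.57 -4.28] M [-0.044  0.161 -0.013] w 0.087
shift [-0.0002 -0.0497 -0.0002] turn [0.     0.0004 0.0009]
```

Emit:
jog_arm([
  [1, 0, 0.0001, 0, 0, 0, 0],
  [1, 0, 0.0002, 0, 0, 0, 0],
  [1, 0, 0.0003, 0, 0, 0, 0],
  [1, 0, 0.0004, 0, 0, 0, 0],
  [1, 0, 0.0005, 0, 0, 0, 0],
  [1, 0, 0.0005, 0, 0, 0, 0],
  [1, 0, 0.0005, 0, 0, 0, 0],
  [1, 0, 0.0005, 0, 0, 0, 0],
  [1, 0, 0.0005, 0, 0, 0, 0],
  [1, 0, 0.0005, 0, 0, 0, 0],
])

```text
time_s: 20.75
tcp_pos: [0.512, -0.1248, 0.217]
ee_rot: [[0.96, -0.281, -0.0], [-0.281, -0.96, 0.0], [-0.0, 0.0, -1.0]]
wrist_force: [-0.6, 1.4, -3.5]
gripper_width: 0.09
```

```bash
python3 -c "
from h import *
goal([.526,-0.0766,.2171],-16.4)
"
```

```text
t 20.75 tcp [ 0.512  -0.1248  0.217 ] yaw -16.35 q [  3.9  12.8 -13.7  -0.  -63.5  69.7] F [-0.56  1.42 -3.54] M [-0.092  0.14   0.018] w 0.09
shift [-0.0002 -0.0502 -0.0002] turn [0.     0.0004 0.0009]
```

Emit:
jog_arm([
  [1, 0, 0.0001, 0, 0, 0, 0],
  [1, 0, 0.0002, 0, 0, 0, 0],
  [1, 0, 0.0003, 0, 0, 0, 0],
  [1, 0, 0.0004, 0, 0, 0, 0],
  [1, 0, 0.0005, 0, 0, 0, 0],
  [1, 0, 0.0005, 0, 0, 0, 0],
  [1, 0, 0.0005, 0, 0, 0, 0],
  [1, 0, 0.0005, 0, 0, 0, 0],
  [1, 0, 0.0005, 0, 0, 0, 0],
  [1, 0, 0.0005, 0, 0, 0, 0],
])

```text
time_s: 21.58
tcp_pos: [0.5119, -0.1252, 0.2169]
ee_rot: [[0.96, -0.282, -0.0], [-0.282, -0.96, 0.0], [-0.0, -0.0, -1.0]]
wrist_force: [1.1, 2.2, -4.7]
gripper_width: 0.088
```

```bash
python3 -c "
from h import *
goal([.526,-0.0766,.2171],-16.4)
c=snap('wrist','w12')
t=cv2.imread('pics/w12.png')
cv2.imwrite('pics/c14.png',cv2.resize(t[60:230,280:480],None,fx=3.5,fy=3.5,interpolation=cv2.INTER_CUBIC))
"
```

```text
t 21.58 tcp [ 0.5119 -0.1252  0.2169] yaw -16.35 q [  3.9  12.8 -13.7  -0.  -63.5  69.8] F [ 1.14  2.21 -4.68] M [ 0.202  0.082 -0.055] w 0.088
shift [-0.0002 -0.0506 -0.0001] turn [-0.0001  0.0004  0.0009]
```

View pics/c14.png

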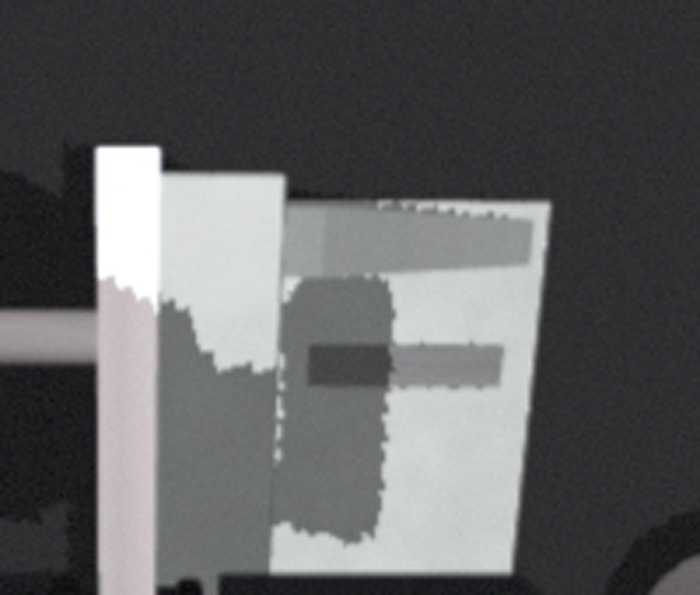

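Contact has started (2.4 N along the face normal, and the moment has changed). One more small step to confirm.

Emit:
jog_arm([
  [1, 0, 0.0001, 0, 0, 0, 0],
  [1, 0, 0.0002, 0, 0, 0, 0],
  [1, 0, 0.0003, 0, 0, 0, 0],
  [1, 0, 0.0004, 0, 0, 0, 0],
  [1, 0, 0.0004, 0, 0, 0, 0],
  [1, 0, 0.0004, 0, 0, 0, 0],
  [1, 0, 0.0004, 0, 0, 0, 0],
  [1, 0, 0.0004, 0, 0, 0, 0],
  [1, 0, 0.0004, 0, 0, 0, 0],
  [1, 0, 0.0004, 0, 0, 0, 0],
])

```text
time_s: 22.47
tcp_pos: [0.5119, -0.1254, 0.217]
ee_rot: [[0.96, -0.281, -0.0], [-0.281, -0.96, 0.001], [-0.0, -0.001, -1.0]]
wrist_force: [0.4, 4.8, -3.9]
gripper_width: 0.086
```

```bash
python3 -c "
from h import *
goal([.526,-0.0766,.2171],-16.4)
"
```

```text
t 22.47 tcp [ 0.5119 -0.1254  0.217 ] yaw -16.35 q [  3.9  12.8 -13.7  -0.  -63.5  69.8] F [ 0.4   4.82 -3.92] M [ 1.362  0.055 -0.083] w 0.086
shift [-0.0002 -0.0508 -0.0001] turn [-0.0006  0.0002  0.0009]
```

Emit:
jog_arm([
  [1, 0, 0, 0.0001, 0, 0, 0],
  [1, 0, 0, 0.0002, 0, 0, 0],
  [1, 0, 0, 0.0003, 0, 0, 0],
  [1, 0, 0, 0.0004, 0, 0, 0],
  [1, 0, 0, 0.0005, 0, 0, 0],
  [1, 0, 0, 0.0006, 0, 0, 0],
  [1, 0, 0, 0.0006, 0, 0, 0],
  [1, 0, 0, 0.0006, 0, 0, 0],
  [1, 0, 0, 0.0006, 0, 0, 0],
  [1, 0, 0, 0.0006, 0, 0, 0],
])

```text
time_s: 23.3
tcp_pos: [0.5121, -0.1254, 0.2168]
ee_rot: [[0.96, -0.281, 0.001], [-0.281, -0.96, 0.0], [0.0, -0.001, -1.0]]
wrist_force: [-0.4, 6.1, -2.5]
gripper_width: 0.09
```

```bash
python3 -c "
from h import *
goal([.526,-0.0766,.2171],-16.4)
"
```

```text
t 23.3 tcp [ 0.5121 -0.1254  0.2168] yaw -16.34 q [  3.9  12.8 -13.7  -0.  -63.5  69.8] F [-0.35  6.11 -2.45] M [ 1.485  0.154 -0.132] w 0.09
shift [-0.0004 -0.0508 -0.0003] turn [-0.0005 -0.0004  0.0011]
```

Emit:
jog_arm([
  [1, 0, 0, 0.0001, 0, 0, 0],
  [1, 0, 0, 0.0002, 0, 0, 0],
  [1, 0, 0, 0.0003, 0, 0, 0],
  [1, 0, 0, 0.0004, 0, 0, 0],
  [1, 0, 0, 0.0004, 0, 0, 0],
  [1, 0, 0, 0.0004, 0, 0, 0],
  [1, 0, 0, 0.0004, 0, 0, 0],
  [1, 0, 0, 0.0004, 0, 0, 0],
  [1, 0, 0, 0.0004, 0, 0, 0],
  [1, 0, 0, 0.0004, 0, 0, 0],
])

```text
time_s: 24.13
tcp_pos: [0.5122, -0.1254, 0.2164]
ee_rot: [[0.96, -0.281, 0.001], [-0.281, -0.96, 0.0], [0.001, -0.001, -1.0]]
wrist_force: [-0.0, 5.5, -2.4]
gripper_width: 0.09
```

```bash
python3 -c "
from h import *
goal([.526,-0.0766,.2171],-16.4)
"
```

```text
t 24.13 tcp [ 0.5122 -0.1254  0.2164] yaw -16.34 q [  3.9  12.8 -13.8  -0.  -63.4  69.8] F [-0.02  5.51 -2.43] M [ 1.461  0.031 -0.082] w 0.09
shift [-0.0005 -0.0508 -0.0007] turn [-0.0005 -0.0007  0.0011]
```

Emit:
jog_arm([
  [1, 0, 0, 0.0001, 0, 0, 0],
  [1, 0, 0, 0.0002, 0, 0, 0],
  [1, 0, 0, 0.0003, 0, 0, 0],
  [1, 0, 0, 0.0004, 0, 0, 0],
  [1, 0, 0, 0.0005, 0, 0, 0],
  [1, 0, 0, 0.0005, 0, 0, 0],
  [1, 0, 0, 0.0005, 0, 0, 0],
  [1, 0, 0, 0.0005, 0, 0, 0],
  [1, 0, 0, 0.0005, 0, 0, 0],
  [1, 0, 0, 0.0005, 0, 0, 0],
])

```text
time_s: 24.97
tcp_pos: [0.5123, -0.1255, 0.2161]
ee_rot: [[0.96, -0.281, 0.001], [-0.281, -0.96, 0.0], [0.001, -0.0, -1.0]]
wrist_force: [0.7, 4.4, -1.6]
gripper_width: 0.091
```

```bash
python3 -c "
from h import *
goal([.526,-0.0766,.2171],-16.4)
c=snap('scene','s13');c=snap('wrist','w13')
t=cv2.imread('pics/s13.png')
cv2.imwrite('pics/c15.png',cv2.resize(t[150:260,190:320],None,fx=5,fy=5,interpolation=cv2.INTER_CUBIC))
"
```

```text
t 24.97 tcp [ 0.5123 -0.1255  0.2161] yaw -16.33 q [  3.9  12.8 -13.8  -0.  -63.3  69.8] F [ 0.73  4.41 -1.64] M [ 1.501  0.026 -0.119] w 0.091
shift [-0.0006 -0.0508 -0.001 ] turn [-0.0005 -0.0011  0.0012]
```

View pics/c15.png

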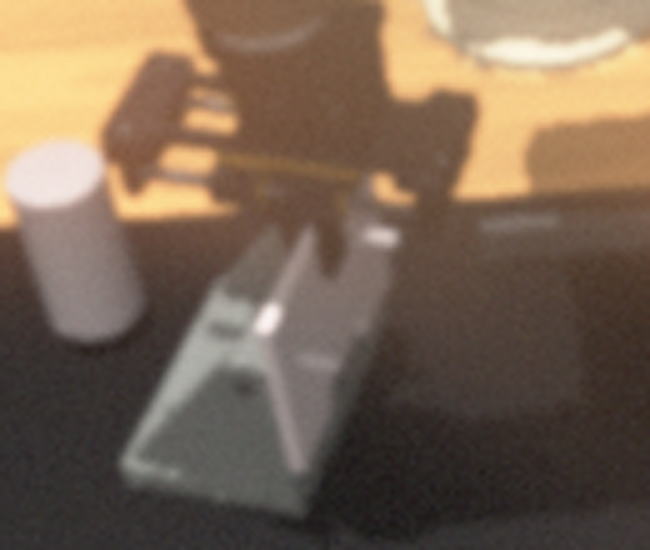

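View pics/w13.png

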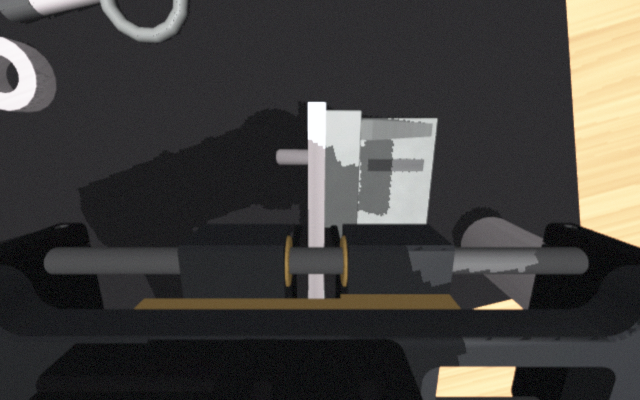

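Both pin ends show through the plate, and most of the weight is on the pins at the expected hanging height. Releasing.

Emit:
jog_arm([
  [0.75, 0, 0, 0, 0, 0, 0],
  [0.7, 0, 0, 0, 0, 0, 0],
  [0.65, 0, 0, 0, 0, 0, 0],
  [0.6, 0, 0, 0, 0, 0, 0],
  [0.5, 0, 0, 0, 0, 0, 0],
  [0.4, 0, 0, 0, 0, 0, 0],
  [0.3, 0, 0, 0, 0, 0, 0],
  [0.2, 0, 0, 0, 0, 0, 0],
  [0.2, 0, 0, 0, 0, 0, 0],
  [0.2, 0, 0, 0, 0, 0, 0],
])

```text
time_s: 25.9
tcp_pos: [0.5118, -0.1257, 0.2154]
ee_rot: [[0.96, -0.281, -0.0], [-0.281, -0.96, 0.0], [-0.0, 0.0, -1.0]]
wrist_force: [0.9, -0.1, -0.1]
gripper_width: 0.394
```

```bash
python3 -c "
from h import *
goal([.526,-0.0766,.2171],-16.4)
c=snap('wrist','w14')
"
```

```text
t 25.9 tcp [ 0.5118 -0.1257  0.2154] yaw -16.34 q [  3.9  12.8 -13.9  -0.  -63.3  69.8] F [ 0.94 -0.07 -0.12] M [-0.126  0.15  -0.031] w 0.394
shift [-0.0002 -0.0511 -0.0017] turn [0.0001 0.0004 0.001 ]
```

View pics/w14.png

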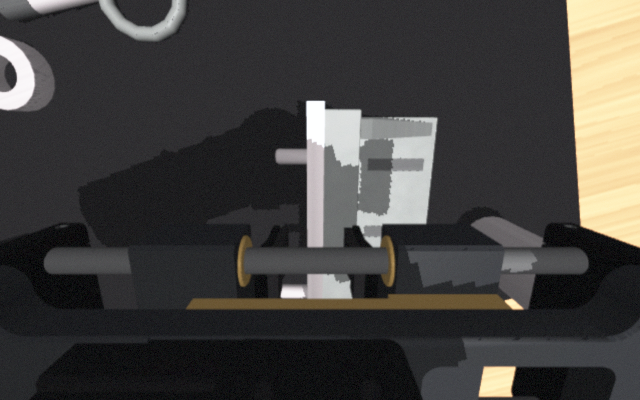

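Released: the wrist reads about zero and the plate hangs on the pins, clear of both jaws. Retreating straight up, then backing off to look.

Emit:
jog_arm([
  [0.2, 0, 0, -0.005, 0, 0, 0],
  [0.2, 0, 0, -0.015, 0, 0, 0],
  [0.2, 0, 0, -0.03, 0, 0, 0],
  [0.2, 0, 0, -0.045, 0, 0, 0],
  [0.2, 0, 0, -0.06, 0, 0, 0],
  [0.2, 0, 0, -0.075, 0, 0, 0],
  [0.2, -0.01, 0, -0.09, 0, 0, 0],
  [0.2, -0.03, -0.01, -0.1, 0, 0, 0],
  [0.2, -0.05, -0.02, -0.1, 0, 0, 0],
  [0.2, -0.06, -0.03, -0.1, 0, 0, 0],
])

```text
time_s: 26.78
tcp_pos: [0.4616, -0.0796, 0.3177]
ee_rot: [[0.959, -0.282, 0.003], [-0.282, -0.959, 0.001], [0.003, -0.001, -1.0]]
wrist_force: [-0.5, 0.1, 0.1]
gripper_width: 0.399
```

Emit:
jog_arm([
  [0.2, -0.005, -0.01, 0, 0, 0, 0],
  [0.2, -0.01, -0.02, 0, 0, 0, 0],
  [0.2, -0.01, -0.03, 0, 0, 0, 0],
  [0.2, -0.01, -0.04, 0, 0, 0, 0],
  [0.2, -0.01, -0.04, 0, 0, 0, 0],
  [0.2, -0.01, -0.04, 0, 0, 0, 0],
  [0.2, -0.01, -0.04, 0, 0, 0, 0],
  [0.2, -0.01, -0.04, 0, 0, 0, 0],
  [0.2, -0.01, -0.04, 0, 0, 0, 0],
  [0.2, -0.01, -0.04, 0, 0, 0, 0],
])

```text
time_s: 27.62
tcp_pos: [0.4643, -0.0391, 0.3154]
ee_rot: [[0.959, -0.282, -0.001], [-0.282, -0.959, 0.0], [-0.001, 0.0, -1.0]]
wrist_force: [-1.1, 0.2, -0.0]
gripper_width: 0.402
```

```bash
python3 -c "
from h import *
goal([.526,-0.0766,.2171],-16.4)
c=snap('wrist','w15'); c=snap('scene','s15'); snap('top','t15')
t=cv2.imread('pics/s15.png')
cv2.imwrite('pics/c16.png',cv2.resize(t[170:260,200:290],None,fx=6,fy=6,interpolation=cv2.INTER_CUBIC))
"
```

```text
t 27.62 tcp [ 0.4643 -0.0391  0.3154] yaw -16.39 q [ 15.2   2.9 -11.2  -0.  -75.9  58.4] F [-1.11  0.2  -0.02] M [-0.035  0.159  0.034] w 0.402
shift [0.0698 0.0185 0.0983] turn [0.0002 0.0006 0.0003]
```

View pics/w15.png

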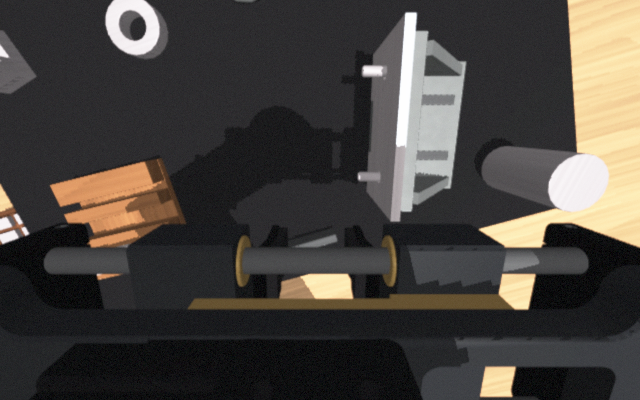

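View pics/c16.png

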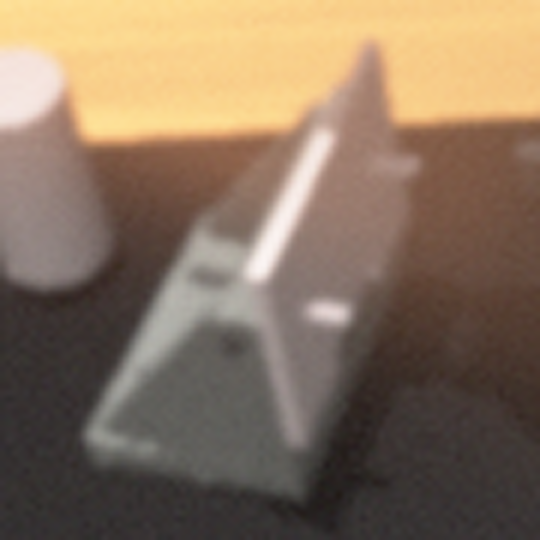

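View pics/t15.png

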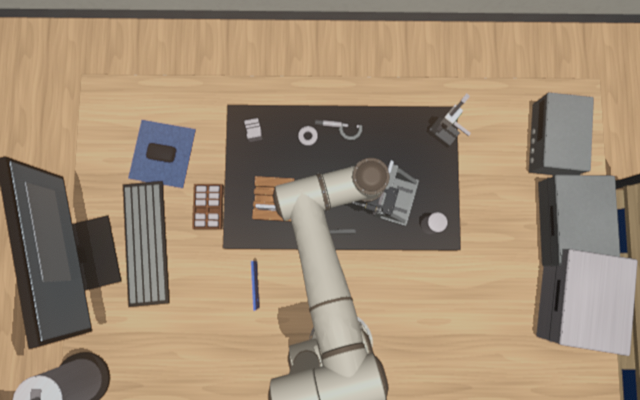

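```bash
python3 -c "
import cv2
t=cv2.imread('pics/w15.png')
cv2.imwrite('pics/c17.png',cv2.resize(t[0:110,350:470],None,fx=5.4,fy=5.4,interpolation=cv2.INTER_CUBIC))
cv2.imwrite('pics/c18.png',cv2.resize(t[130:235,350:470],None,fx=5.4,fy=5.4,interpolation=cv2.INTER_CUBIC))
"
```

```text
(no output)
```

View pics/c17.png

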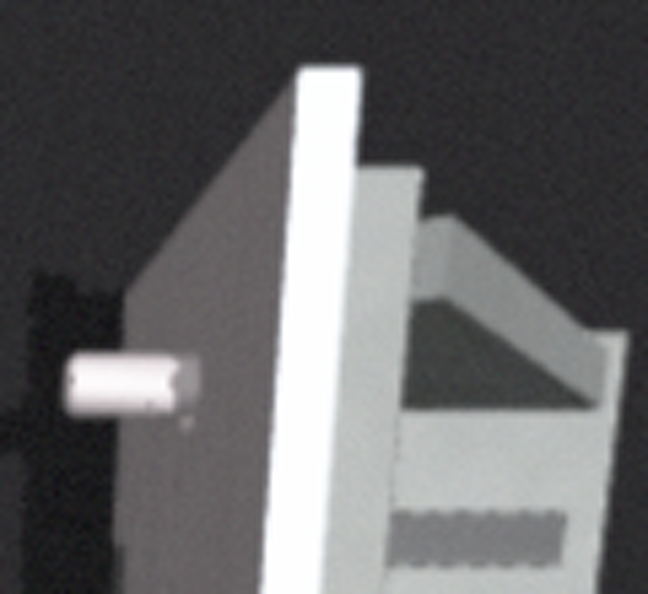

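View pics/c18.png

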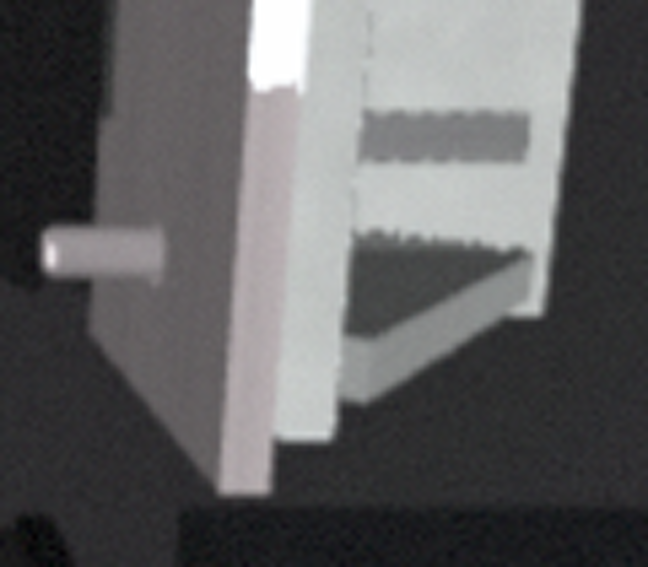

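```bash
python3 - <<'E'
from h import *
from scipy.optimize import least_squares
from scipy.spatial.transform import Rotation as R
c=load("w15"); k=5.4
A=lambda u,v:((u+.5)/k-.5+350,(v+.5)/k-.5)
B=lambda u,v:((u+.5)/k-.5+350,(v+.5)/k-.5+130)
uvp=np.array([A(298,68),A(361,68),A(124,292),B(219,493),B(272,493),B(90,335)])
loc=np.array([[-.004,.08,.12],[.004,.08,.12],[-.004,.08,0],[-.004,-.08,.12],[.004,-.08,.12],[-.004,-.08,0]])
uva=np.array([A(424,168),B(336,440)])
aloc=np.array([[.022,.08,.13],[.022,-.08,.13]])
a=np.radians(-16.4); Rap=np.array([[np.sin(a),np.cos(a),0],[-np.cos(a),np.sin(a),0],[0,0,1.]]).T
Rap=np.column_stack([[np.sin(a),-np.cos(a),0],[np.cos(a),np.sin(a),0],[0,0,1.]])
O=np.array([.5081,-.1287,.08])
P=lambda q:[O+Rap@(q[:3]+R.from_euler('xyz',q[3:6],degrees=True).apply(l)) for l in loc]
def f(q):
    # camera shift correction in world x,y nuisance q[6:8], constrained by upright
    d=np.array([q[6],q[7],0])
    r=[proj(c,p+d)-u for p,u in zip(P(q),uvp)]+[proj(c,O+Rap@l+d)-u for l,u in zip(aloc,uva)]
    return np.array(r).ravel()
r=least_squares(f,[-.004,.002,.044,0,0,0,0,0],x_scale=[.001]*3+[1]*3+[.001]*2); print(r.x.round(4)); print(r.fun.reshape(-1,2).round(2))
J=r.jac; print(np.sqrt(np.diag(np.linalg.pinv(J.T@J)))*.4)
g=lambda q:f(np.r_[q[:3],0,0,0,q[3:]])
r=least_squares(g,[-.004,.002,.044,0,0],x_scale=.001); print(r.x.round(4), np.abs(r.fun).max())
E
```

```text
[-0.0044  0.0015  0.0447 -0.0449  0.058   0.0191  0.0001 -0.0001]
[[ 0.33 -0.1 ]
 [-0.35 -0.08]
 [ 0.03  0.37]
 [ 0.32  0.13]
 [-0.3   0.13]
 [-0.02 -0.47]
 [-0.02 -0.19]
 [ 0.03  0.26]]
[0.00043713 0.0003693  0.00043826 0.18719842 0.18219704 0.11759077
 0.00025168 0.00025181]
[-0.0043  0.0016  0.0447  0.0001 -0.0001] 0.5257099421640135
```

```bash
python3 -c "
from station import *
s=sense(); print(s['time_s'],s['wrist_force'],s['gripper_width']); print(finish_job())"
```

```text
27.7667 [-0.30585127  0.09107831  0.01990247] 0.4008514935575931
the job is handed in; nothing more can be done
None
```

The gauge plate now hangs by both holes on the two dowel pins, flush against the upright face. I handed the job in at 27.8 s; no verdict was reported.

**What I did:** I took the wide bare plate from the far rack slot and turned it to the angle plate's heading of about -16.4°. Sight put the pins' midpoint at about +2 mm along the face. I slid the plate on in small steps with almost no force until it met the face. I then let it down about 1 mm onto the pins, released it and backed off. The highest force I read against the angle plate was about 6 N, but force is only reported at the end of each move call, so brief peaks in between were not seen.

**Last checks:** I fitted the plate's pose to a wrist picture taken after release.

| In the angle plate's frame | Measured | Required |
|---|---|---|
| x | -4.4 mm | -6.5 to 0 mm |
| y | +1.5 mm | -20 to +20 mm |
| z (bottom edge) | 44.7 mm | 41 to 47 mm |
| Tilt or turn, any axis | under 0.1° | under 2° |

The fit is good to about 0.4 mm and 0.2°. The pins show through both holes, the wrist force was near zero, and the gripper is clear of everything.

No check failed or disagreed. In the last top view the arm hides part of the scene, including some of the rack. The bystanders that can be seen have not moved, but I could not fully re-check the short plate's position.

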